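# Fetch the paint pot from behind the glue bottles

## Robot

A 6-joint arm with a two-finger parallel gripper is mounted at the origin on the work surface. World frame = base frame: x ahead of the robot, y to its left, z up, the work surface at z = 0. Lengths are in m, angles in rad, forces in N, time in s.
With the tool pointing down it reaches from about 0.35 to 0.975 m from the base axis. Payload 4.9 kg.
Tool frame: the origin (TCP) lies midway between the tips of the shut fingers; the grasp point (between the pads) lies 19 mm behind it; z points along the fingers, y is the direction in which the jaws open and shut (so a half turn about z gives the same grasp; the last joint's range is limited). The gripper opens to 85 mm and grips with 20 to 120 N. Pads are 22 mm wide; open, the fingers measure 114 mm over their backs; the gripper's body (76 mm by 85 mm) begins 54 mm behind the grasp point. The pads swing forward as they close: fully open they stand 13 mm farther back than shut.
Start: joints at [1.046, 0.053, 1.613, -0, 1.476, -0.119], TCP at [0.247, 0.574, 0.231] pointing down, gripper open.
Joint ranges: [-3.01, 3.01], [-1.01, 2.22], [0.06, 2.58], [-1.02, 4.17], [0.09, 2.62], [-3.14, 3.14]. Speed limits (rad/s): [2.57, 2.57, 3.14, 3.14, 3.14, 3.14].

## Interface

Orientations are given as a unit quaternion [w, x, y, z].
In Python, from plant import state, grab_frame, camera_params, job_done, boxes_of gives the robot as it stands.
- The arm moves only by the tool step_arm, never from a script. Its argument "steps" is a list of rows, each a list of 4 numbers: the shift along the tool's x, y, z in mm, then the turn about the tool's z in degrees. A call has 1 to 8 rows; each row shifts and turns the pose as measured when the row begins, along the tool's axes as they then stand; what a row does not reach is not made up. A row lasts 1/10 s, in which the tool goes at most 50 mm and 8.59 degrees, less where a joint would pass 70% of its speed; a pose out of reach is approached as far as the arm can. A call is refused whole if a number of a shift passes 50 or a number of a turn 8.59, either way. A call with a gripper value outside its range is refused whole. "claw" is the opening in per cent of the stroke, from 0 (shut) to 100 (fully open), set as the call begins (left out, the last holds). The fingers move at their own pace and stop on an object; the grip force is fixed at half the most. Time passes only in rows, so rows that do not move let the fingers close. It gives the time, the measured TCP pose, the force and the opening at its end, in the units of the state.
- state(): the state, without advancing time (a new reading comes with each control period).
- grab_frame(name): name is "side" or "top"; returns (picture, depth): 400x640x3 uint8, red, green, blue; 400x640 float32, m along the optical axis (not along the pixel's ray), 0 where there is no reading.
- camera_params(name): a dict with "mtx" (3x3 intrinsics, pixels), "extrinsics" (4x4, takes a point from camera to world coordinates). Camera axes: x right, y down, z forward; pixel columns grow to the right and rows downward; lengths in m; the calibration is good to about 2 mm. A picture is of the moment at which its call begins. camera_params takes no time and is no camera call.
- job_done(): hands the job in, once; it reports no verdict.
Trained networks look in the newest picture that a camera, given by its name, has taken for a name from the list of things; names that differ only in an ending like _2 or _b are one class to them, and where a whole thing is asked for, a point or a joint stands for the part that bears it (a point fixed in the world has none). Each returns a list of dicts, best first, with "p" (0 to 1); they miss things now and then, are a little off and sometimes report something else, mostly with a low value. They report only what shows in the picture. A call takes as long as a camera call.
- boxes_of(camera, label): "box" ([left, top, width, height] in pixels, round what is visible of it).
The state is a dict: "time": time; "joint_pos": joint angles; "joint_vel": joint speeds; "joint_efforts": joint torques, N m; "tool_pos": TCP position; "tool_rot": TCP orientation; "contact_force": force on the tool from outside, world axes, zero at the start; "ft_torque": the same for the moment, N m; "gripper_width": opening from 0.0 (shut) to 1.0 (fully open).
Only numpy, scipy, OpenCV 4.12 (cv2) and the standard library are available. Lean on these libraries where they do the work, as an engineer would, in place of code of your own. Each camera call takes 0.05 s, during which the arm holds its last target. There are 200 camera calls.

## Task

Clear the three tall bottles off the plywood bottle board and stand them in the white side tray, and only then fetch the little paint pot they were crowding and stand it inside the round wooden holder. When the pot is in the holder, put every bottle back upright on the board, each on the same cork spot where it stood at the start. Knock nothing over, and leave the green model fuselage, the tape roll and the sanding stick where they lie.

Things in the scene. Friction and masses are not known exactly. Their poses are not given: they have to be found in the camera images.
- square_bottle: Tall square amber glass bottle with a round black cap: body 34 x 34 mm with parallel faces, 88 mm high, cap 25 mm in diameter up to 116 mm, about 130 g. Origin: centre of the underside; z up, x and y square to its faces. It starts on one of the three outer cork spots of the board.
- round_bottle: Tall round white plastic glue bottle with a thin pointed nozzle: body 34 mm in diameter up to 88 mm, nozzle tip at 120 mm, about 110 g. Origin: centre of the underside, z up. It starts on one of the three outer cork spots.
- flat_bottle: Tall flat (oblong) grey plastic bottle with a small round black cap: body 28 mm along its own x, 46 mm along its own y, 88 mm high, cap 20 mm in diameter up to 112 mm, about 120 g. Origin: centre of the underside, z up. It starts on one of the three outer cork spots.
- paint_pot: Small low round glass pot of grey paint with a bare steel screw lid: glass 34 mm in diameter, lid 36 mm in diameter from 36 to 50 mm, total height 50 mm, about 70 g. Origin: centre of the underside, z up. It starts on the board's middle cork spot, crowded by the three tall bottles (centres about 48 mm away on three sides), which leave no room for a gripper at its height.
- station: Plywood bottle board fixed to the bench: 110 mm (its x) by 150 mm (its y), 12 mm thick, with four flat round cork spots 45 mm in diameter, flush with its top. Origin: centre of its underside. Spot centres in its own x, y (mm): middle (24, 0) for the pot; outer (24, 48), (24, -48) and (-24, 0) for the bottles, in any arrangement. Things stand at 12 mm height on it.
- tray: White open tray fixed to the bench, the side area: 210 mm along its own x, 100 mm along its own y, walls 5 mm thick and 16 mm high, inner floor at 5 mm height and 200 x 90 mm. Origin: centre of its underside. All three bottles fit in one row along its x, 65 mm apart. It stands to the left or to the right of the board, the holder on the other side.
- holder: Round wooden pot holder fixed to the bench: a shallow dish 80 mm in outer diameter, 14 mm high, inside 64 mm in diameter with its floor at 8 mm height. Origin: centre of its underside.
- fuselage: Green plastic model aircraft fuselage, 200 mm long along its own y, 74 mm wide at the wing stub, 52 mm high, lying between the robot and the board. Bystander. Origin: underside, mid-length.
- tape: Roll of paper masking tape lying flat, 80 mm in diameter, 18 mm high, with a 52 mm hole, beyond the board. Bystander. Origin: centre of the underside.
- sanding_stick: Flat grey sanding stick, 150 mm (its x) by 20 mm, 8 mm thick, lying beyond the board. Bystander. Origin: centre of the underside.

How it is judged:
On the way, in this order (a step that is already met when the one before it is completed fails the run):
1. all three bottles stand upright and released in the side tray, the pot still in its place on the board (x of square_bottle in the frame of tray between -0.1 and 0.1 m and y of square_bottle in the frame of tray between -0.045 and 0.045 m and z of each of square_bottle, round_bottle, flat_bottle in the frame of tray below 0.011 m and angle between each of square_bottle, round_bottle, flat_bottle's own z axis and vertical below 0.12 rad and x of round_bottle in the frame of tray between -0.1 and 0.1 m and y of round_bottle in the frame of tray between -0.045 and 0.045 m and x of flat_bottle in the frame of tray between -0.1 and 0.1 m and y of flat_bottle in the frame of tray between -0.045 and 0.045 m and contact force between each of square_bottle, round_bottle, flat_bottle and the fingers below 0.05 N and distance of paint_pot from where it was at the start of the episode below 0.03 m), for 0.1 s.
2. the paint pot stands released inside the holder while the three bottles are still in the tray (x of square_bottle in the frame of tray between -0.1 and 0.1 m and y of square_bottle in the frame of tray between -0.045 and 0.045 m and z of each of square_bottle, round_bottle, flat_bottle in the frame of tray below 0.011 m and angle between each of square_bottle, round_bottle, flat_bottle, paint_pot's own z axis and vertical below 0.12 rad and x of round_bottle in the frame of tray between -0.1 and 0.1 m and y of round_bottle in the frame of tray between -0.045 and 0.045 m and x of flat_bottle in the frame of tray between -0.1 and 0.1 m and y of flat_bottle in the frame of tray between -0.045 and 0.045 m and horizontal distance between paint_pot and holder below 0.015 m and z of paint_pot in the frame of holder below 0.013 m and linear speed of paint_pot below 0.03 m/s and angular speed of paint_pot below 0.3 rad/s and contact force between paint_pot and the fingers below 0.05 N), for 0.1 s.
At the end, for the whole second after the job is handed in: The pot stands upright on the floor of the holder, within 15 mm of its centre; each bottle stands upright (within 7 degrees) within 15 mm of where it itself stood at the start; all are released and at rest (distance of each of square_bottle, round_bottle, flat_bottle from where it was at the start of the episode below 0.015 m and angle between each of square_bottle, round_bottle, flat_bottle, paint_pot's own z axis and vertical below 0.12 rad and linear speed of each of square_bottle, round_bottle, flat_bottle, paint_pot below 0.03 m/s and angular speed of each of square_bottle, round_bottle, flat_bottle, paint_pot below 0.3 rad/s and horizontal distance between paint_pot and holder below 0.015 m and z of paint_pot in the frame of holder below 0.013 m); the robot touches nothing.
It fails at once if a bottle or the pot is knocked over (leans more than 34 degrees) (angle between any of square_bottle, round_bottle, flat_bottle, paint_pot's own z axis and vertical above 0.6 rad).
It fails at once if the fuselage is displaced by more than 20 mm (distance of fuselage from where it was at the start of the episode above 0.02 m).
It fails at once if the tape is displaced by more than 20 mm (distance of tape from where it was at the start of the episode above 0.02 m).
It fails at once if the sanding stick is displaced by more than 20 mm (distance of sanding_stick from where it was at the start of the episode above 0.02 m).
It also fails if it takes over 144 s, if anything falls off the work surface, if the arm or the gripper's body presses on something with over 40 N, if the wrist force passes 120 N, or if a joint passes its speed limit or range.

## Working session

There is one attempt and no reset: what is moved stays moved. The work goes in short steps, Python scripts to look and compute and a tool call to move; the robot and the scene stay as the last step left them, time stands still between calls to the robot, and variables do not carry over. Pictures are saved under pics/ and viewed, about 12 in all and at most 16, crops included, and the job is handed in when it is done.

Besides the shell and the picture viewer there is one more tool, called after "Emit:" by a JSON object that holds its "name" and its "arguments", one argument or row to a line. step_arm: Moves the arm, as the interface text tells. Its arguments: {"type":"object","properties":{"steps":{"type":"array"},"claw":{"type":"number"}},"required":["steps"]}

```bash
mkdir -p pics; ls; python3 - <<'E'
from plant import *
import cv2,numpy as np
s=state();print({k:np.round(v,3).tolist() for k,v in s.items()})
for n in("top","side"):
    p,d=grab_frame(n);cv2.imwrite(f"pics/{n}0.png",p[:,:,::-1]);np.savez(f"{n}0.npz",p=p,d=d)
    c=camera_params(n);print(n,np.round(c["mtx"],1).tolist(),np.round(c["extrinsics"],3).tolist())
    for l in "square_bottle round_bottle flat_bottle paint_pot station tray holder".split():
        print(l,[(np.round(b["box"]).tolist(),round(b["p"],2)) for b in boxes_of(n,l)[:2]])
E
```

```text
pics
{'time': 0.0, 'joint_pos': [1.046, 0.053, 1.614, 0.0, 1.476, -0.119], 'joint_vel': [-0.001, -0.001, -0.001, -0.001, 0.002, 0.001], 'joint_efforts': [0.0, -39.367, -37.018, 0.0, 0.007, 0.0], 'tool_pos': [0.246, 0.574, 0.23], 'tool_rot': [-0.0, 0.201, 0.979, -0.001], 'contact_force': [0.333, -0.413, -0.282], 'ft_torque': [0.013, 0.061, -0.015], 'gripper_width': 1.0}
top [[410.0, 0.0, 317.7], [0.0, 410.0, 205.5], [0.0, 0.0, 1.0]] [[-0.027, -0.993, 0.119, 0.441], [-0.999, 0.03, 0.03, -0.012], [-0.033, -0.118, -0.992, 1.081], [0.0, 0.0, 0.0, 1.0]]
square_bottle [([290.0, 165.0, 21.0, 23.0], 0.53), ([313.0, 161.0, 14.0, 18.0], 0.39)]
round_bottle [([317.0, 177.0, 14.0, 17.0], 0.6), ([411.0, 183.0, 50.0, 84.0], 0.2)]
flat_bottle [([330.0, 153.0, 17.0, 21.0], 0.51), ([213.0, 227.0, 26.0, 30.0], 0.31)]
paint_pot [([312.0, 160.0, 14.0, 20.0], 0.64)]
station [([288.0, 160.0, 68.0, 50.0], 0.9)]
tray [([412.0, 186.0, 51.0, 82.0], 0.81)]
holder [([208.0, 225.0, 35.0, 31.0], 0.69), ([328.0, 154.0, 19.0, 19.0], 0.53)]
side [[369.7, 0.0, 320.8], [0.0, 369.7, 194.2], [0.0, 0.0, 1.0]] [[-0.707, -0.348, 0.616, 0.117], [-0.707, 0.374, -0.6, 0.453], [-0.022, -0.86, -0.51, 0.414], [0.0, 0.0, 0.0, 1.0]]
square_bottle [([264.0, 146.0, 26.0, 58.0], 0.69)]
round_bottle [([298.0, 144.0, 18.0, 54.0], 0.67)]
flat_bottle [([291.0, 133.0, 13.0, 36.0], 0.59)]
paint_pot [([288.0, 166.0, 8.0, 31.0], 0.56)]
station [([261.0, 183.0, 78.0, 39.0], 0.6), ([293.0, 134.0, 12.0, 35.0], 0.46)]
tray [([383.0, 146.0, 94.0, 48.0], 0.58), ([192.0, 184.0, 40.0, 22.0], 0.56)]
holder [([210.0, 277.0, 55.0, 43.0], 0.83)]
```

View pics/top0.png

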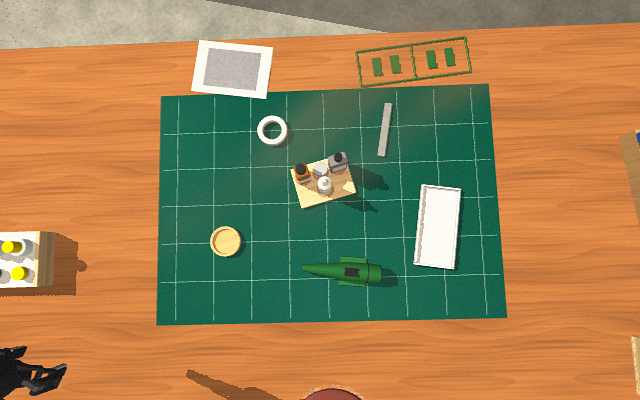

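View pics/side0.png

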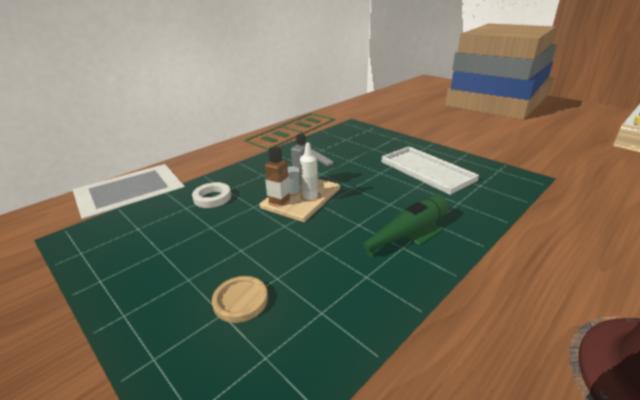

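The top view shows the board at about (323,183), with the square bottle at (302,172), pot at (320,169), flat at (338,160) and round at (325,186). The tray is on the right at (438,227), the holder on the left at (226,241) and the fuselage at (345,271).

```bash
cat > h.py <<'E'
import numpy as np,cv2
from plant import *
def cloud(n,d):
    c=camera_params(n);K=c["mtx"];T=np.array(c["extrinsics"])
    v,u=np.mgrid[:400,:640]
    P=np.stack([(u-K[0][2])*d/K[0][0],(v-K[1][2])*d/K[1][1],d],-1)@T[:3,:3].T+T[:3,3]
    P[d==0]=np.nan
    return P
def plane(n,u,v,z):
    c=camera_params(n);K=np.array(c["mtx"]);T=np.array(c["extrinsics"])
    r=T[:3,:3]@np.linalg.inv(K)@[u,v,1];return T[:3,3]+r*(z-T[2,3])/r[2]
def rect(P,m):
    q=(P[m][:,:2]*1000).astype(np.float32);r=cv2.minAreaRect(q);return [np.round(x,1) for x in r],len(q)
E
python3 - <<'E'
from h import *
f=np.load("top0.npz");p,d=f["p"],f["d"];P=cloud("top",d);v,u=np.mgrid[:400,:640]
box=lambda l,t,r,b:(u>=l)&(u<=r)&(v>=t)&(v<=b)
for n,b in dict(square=(288,155,312,190),pot=(312,160,328,178),flat=(328,148,352,175),round=(314,174,335,198)).items():
    m=box(*b)
    for lo,hi in((.05,.07),(.07,.096),(.096,.106),(.106,.15)):
        k=m&(P[...,2]>lo)&(P[...,2]<hi)
        if k.sum()>2: print(n,lo,hi,k.sum(),np.round(np.median(P[k],0)*1000),np.round((P[k].min(0)+P[k].max(0))*500),rect(P,k)[0])
hsv=cv2.cvtColor(p,cv2.COLOR_RGB2HSV)
print("green z",np.nanmedian(P[250:300,270:300,2]))
m=box(285,150,360,212)&(hsv[...,0]<30)&(hsv[...,2]>120)&(P[...,2]<.03);print("board",rect(P,m))
m=box(408,180,466,274)&(hsv[...,1]<60)&(hsv[...,2]>120);print("tray",rect(P,m),np.nanmax(P[m][:,2]))
m=box(205,220,246,262)&(hsv[...,0]<40)&(hsv[...,1]>60)&(hsv[...,2]>120);print("holder",rect(P,m),cv2.minEnclosingCircle((P[m][:,:2]*1000).astype(np.float32)))
m=box(295,250,390,292)&(P[...,2]>.02);print("fus",rect(P,m),np.nanmax(P[m][:,2]))
cv2.imwrite("pics/c1.png",cv2.resize(p[140:220,270:370,::-1],None,fx=8,fy=7,interpolation=cv2.INTER_CUBIC))
for a in [(301,207),(355,192)]: print(plane("top",*a,.012))
E
```

```text
square 0.05 0.07 25 [630.  50.  62.] [630.  52.  60.] [array([630.2,  51.5]), array([ 3.3, 33.5]), np.float64(13.1)]
square 0.07 0.096 31 [630.  54.  85.] [642.  56.  83.] [array([637.1,  60.3]), array([41.9, 24.6]), np.float64(60.7)]
square 0.096 0.106 89 [638.  51. 100.] [646.  57. 100.] [array([645.2,  56.2]), array([33.1, 33.3]), np.float64(17.0)]
square 0.106 0.15 99 [644.  56. 129.] [646.  56. 120.] [array([645.4,  55.7]), array([22.5, 24. ]), np.float64(58.4)]
pot 0.05 0.07 161 [658.  10.  63.] [657.   8.  61.] [array([657.8,  10.2]), array([34.8, 34.4]), np.float64(74.1)]
pot 0.096 0.106 17 [626.  -0. 103.] [647.   0. 101.] [array([643.1,  -8.5]), array([20.1, 50.1]), np.float64(62.4)]
pot 0.106 0.15 4 [624.   1. 107.] [624.  -0. 108.] [array([ 6.237e+02, -3.000e-01]), array([0.4, 9.6]), np.float64(2.1)]
flat 0.05 0.07 28 [659. -31.  59.] [661. -34.  60.] [array([659. , -32.6]), array([45.8, 15.3]), np.float64(83.0)]
flat 0.07 0.096 52 [660. -36.  82.] [671. -35.  83.] [array([671.8, -33.3]), array([29.2, 44.7]), np.float64(16.7)]
flat 0.096 0.106 145 [668. -33. 101.] [671. -
[... 470 characters left out ...]
2.] [array([6.134e+02, 2.000e-01]), array([29.1, 32.4]), np.float64(88.3)]
round 0.106 0.15 68 [611.  -0. 112.] [613.   0. 121.] [array([613.3,  -0. ]), array([21.9, 22.2]), np.float64(32.1)]
green z 0.0019620036539385044
board ([array([635.3,   3.8]), array([109.4, 152.4]), np.float64(14.9)], 1414)
tray ([array([ 402.6, -353.7]), array([ 0. , 12.5]), np.float64(0.0)], 3324) 0.0223050800670479
holder ([array([482.7, 265.2]), array([64.4, 78.7]), np.float64(58.9)], 746) ((483.4126892089844, 267.7276611328125), 41.85798263549805)
fus ([array([397.8, -35.6]), array([199.2,  47.9]), np.float64(85.3)], 1208) 0.05750438534285163
[0.56609909 0.06360369 0.012     ]
[ 0.6014718 -0.0794975  0.012    ]
```

View pics/c1.png

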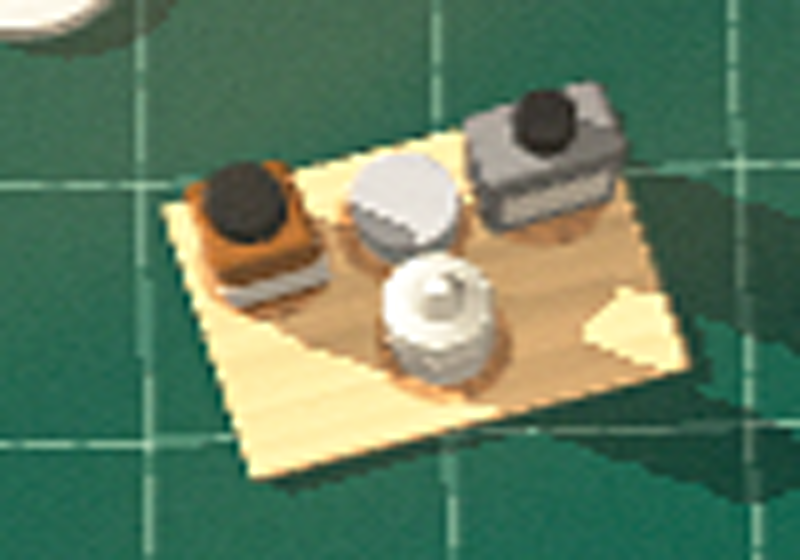

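The crop agrees with the board fit: centre (635,4), yaw about 15°, with each bottle's measured position within 3 mm of its cork spot.

```bash
cat >> h.py <<'E'
def jaw(q):
    w,x,y,z=q;return np.degrees(np.arctan2(1-2*(x*x+z*z),2*(x*y-w*z)))
def plan(*way):
    """waypoints (x,y,z mm, jaw deg world); prints rows in tool axes from the present pose"""
    s=state();p=np.array(s["tool_pos"])*1000;a=jaw(s["tool_rot"])
    print("now t %.1f"%s["time"],np.round(p,1),"jaw %.1f"%a,"w %.3f"%s["gripper_width"],"F",np.round(s["contact_force"],1),"j6 %.2f"%s["joint_pos"][5])
    for w in way:
        t=np.array(w[:3],float);da=(w[3]-a+90)%180-90
        n=max(1,int(np.ceil(max(np.linalg.norm(t-p)/45,abs(da)/8.5))));st=(t-p)/n;rows=[]
        for i in range(n):
            y=np.radians(a);Y=np.array([np.cos(y),np.sin(y)]);X=np.array([-Y[1],Y[0]])*1.0
            X=np.array([Y[1]*-1,Y[0]])  # world: X = Y x Z(down)
            rows.append([round(float(st[:2]@X)),round(float(st[:2]@Y)),round(float(-st[2])),round(-da/n,1)]);a+=da/n
        p=t
        print(w);[print("  ",str(rows[i:i+8]).replace(" ","")) for i in range(0,n,8)]
E
python3 - <<'E'
from h import *
from scipy.spatial.transform import Rotation as R
q=state()["tool_rot"];print(R.from_quat([*q[1:],q[0]]).as_matrix().round(3))
f=np.load("top0.npz");p,d=f["p"],f["d"];P=cloud("top",d);v,u=np.mgrid[:400,:640]
hsv=cv2.cvtColor(p,cv2.COLOR_RGB2HSV)
m=(u>408)&(u<466)&(v>180)&(v<274)&(hsv[...,1]<60)&(hsv[...,2]>120)&np.isfinite(P[...,2])&(P[...,2]>-.01)
print("tray",rect(P,m))
m&=P[...,2]>.012;print("rim",rect(P,m))
plan((612.5,-1,215,105.4),(612.5,-1,75,105.4))
E
```

```text
[[-0.919  0.395  0.   ]
 [ 0.395  0.919  0.   ]
 [-0.     0.    -1.   ]]
tray ([array([ 507.2, -290.3]), array([107.7, 213. ]), np.float64(81.3)], 3309)
rim ([array([ 506.5, -286.9]), array([101.4, 210. ]), np.float64(81.2)], 511)
now t 0.8 [246.7 574.2 231.3] jaw 66.8 w 0.997 F [-0.1 -0.6  0. ] j6 -0.12
(612.5, -1, 215, 105.4)
   [[-35,-24,1,np.float64(-2.4)],[-34,-25,1,np.float64(-2.4)],[-33,-27,1,np.float64(-2.4)],[-32,-28,1,np.float64(-2.4)],[-31,-30,1,np.float64(-2.4)],[-29,-31,1,np.float64(-2.4)],[-28,-32,1,np.float64(-2.4)],[-27,-33,1,np.float64(-2.4)]]
   [[-25,-34,1,np.float64(-2.4)],[-24,-35,1,np.float64(-2.4)],[-22,-36,1,np.float64(-2.4)],[-21,-37,1,np.float64(-2.4)],[-19,-38,1,np.float64(-2.4)],[-18,-39,1,np.float64(-2.4)],[-16,-40,1,np.float64(-2.4)],[-14,-40,1,np.float64(-2.4)]]
(612.5, -1, 75, 105.4)
   [[0,0,35,np.float64(0.0)],[0,0,35,np.float64(0.0)],[0,0,35,np.float64(0.0)],[0,0,35,np.float64(0.0)]]
```

Emit:
{"name": "step_arm", "arguments": {
  "steps": [
    [-35,-24,0,-2.4],
    [-34,-25,0,-2.4],
    [-33,-27,0,-2.4],
    [-32,-28,0,-2.4],
    [-31,-30,0,-2.4],
    [-29,-31,0,-2.4],
    [-28,-32,0,-2.4],
    [-27,-33,0,-2.4]
  ],
  "claw": 100
}}

```text
time: 1.6
tool_pos: [0.4351, 0.2825, 0.2319]
tool_rot: [0.001, 0.023, 1.0, 0.002]
contact_force: [0.8, 0.2, -0.6]
gripper_width: 0.997
```

Emit:
{"name": "step_arm", "arguments": {
  "steps": [
    [-25,-34,0,-2.4],
    [-24,-35,0,-2.4],
    [-22,-36,0,-2.4],
    [-21,-37,0,-2.4],
    [-19,-38,0,-2.4],
    [-18,-39,0,-2.4],
    [-16,-40,0,-2.4],
    [-14,-40,0,-2.4]
  ]
}}

```text
time: 2.4
tool_pos: [0.6325, -0.0126, 0.234]
tool_rot: [0.004, -0.15, 0.989, 0.002]
contact_force: [0.6, 0.1, 1.1]
gripper_width: 1.003
```

```bash
sed -i 's/round(-da\/n,1)/float(round(-da\/n,1))/' h.py; python3 -c "
from h import *
plan((612.5,-1,205,105.4),(612.5,-1,75,105.4))"
```

```text
now t 2.4 [632.5 -12.6 234. ] jaw 107.3 w 1.003 F [0.6 0.1 1.1] j6 -2.01
(612.5, -1, 205, 105.4)
   [[16,17,29,1.9]]
(612.5, -1, 75, 105.4)
   [[0,0,43,-0.0],[0,0,43,-0.0],[0,0,43,-0.0]]
```

Emit:
{"name": "step_arm", "arguments": {
  "steps": [
    [16,17,25,1.9],
    [0,0,0,0],
    [0,0,0,0]
  ]
}}

```text
time: 2.7
tool_pos: [0.6142, -0.0068, 0.2063]
tool_rot: [0.003, -0.13, 0.991, 0.001]
contact_force: [0.5, 0.6, 0.9]
gripper_width: 0.999
```

```bash
python3 -c "
from h import *
plan((612.5,-1,205,105.4),(612.5,-1,75,105.4))
p,d=grab_frame('side');cv2.imwrite('pics/s1.png',cv2.resize(p[90:250,190:430,::-1],None,fx=3,fy=3))"
```

```text
now t 2.7 [614.2  -6.8 206.3] jaw 105.0 w 0.999 F [0.5 0.6 0.9] j6 -1.97
(612.5, -1, 205, 105.4)
   [[0,6,1,-0.4]]
(612.5, -1, 75, 105.4)
   [[0,0,43,-0.0],[0,0,43,-0.0],[0,0,43,-0.0]]
```

View pics/s1.png

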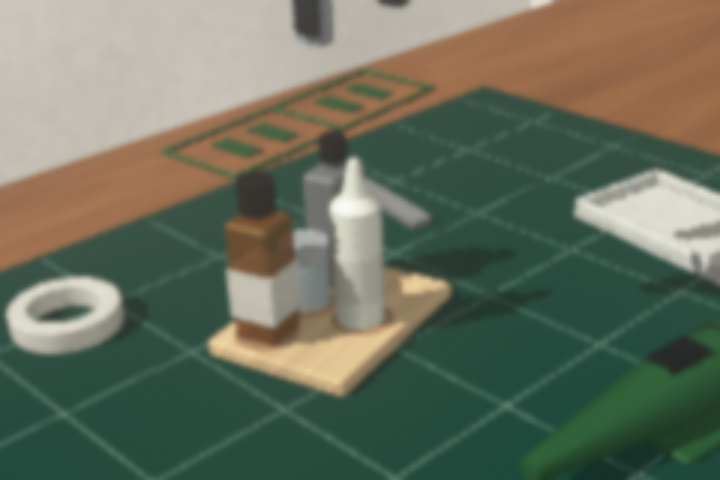

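The side view shows the fingers high above the round bottle at (355,240), with nothing disturbed. Lowering to grasp it.

Emit:
{"name": "step_arm", "arguments": {
  "steps": [
    [0,6,30,0],
    [0,0,35,0],
    [0,0,35,0],
    [0,0,25,0],
    [0,0,12,0],
    [0,0,0,0]
  ]
}}

```text
time: 3.35
tool_pos: [0.6222, 0.0025, 0.0769]
tool_rot: [0.013, -0.134, 0.991, -0.001]
contact_force: [-0.3, 0.6, -0.2]
gripper_width: 1.003
```

```bash
python3 -c "
from h import *
plan((612.5,-1,66,105.4))"
```

```text
now t 3.4 [622.2   2.5  76.9] jaw 105.4 w 1.003 F [-0.3  0.6 -0.2] j6 -1.96
(612.5, -1, 66, 105.4)
   [[10,-1,11,0.0]]
```

```bash
cat >> h.py <<'E'
from scipy.spatial.transform import Rotation as R
def plan(*way,vmax=40):
    s=state();p=np.array(s["tool_pos"])*1000;q=s["tool_rot"];M=R.from_quat([*q[1:],q[0]]);z=M.as_matrix()[:,2]
    a=jaw(q);print("t %.1f"%s["time"],np.round(p,1),"jaw %.1f"%a,"z",np.round(z,3),"w %.3f"%s["gripper_width"],"F",np.round(s["contact_force"],1),"j6 %.2f"%s["joint_pos"][5])
    for w in way:
        t=np.array(w[:3],float);da=(w[3]-a+90)%180-90
        n=max(1,int(np.ceil(max(np.linalg.norm(t-p)/vmax,abs(da)/8.5))));rows=[]
        for i in range(n):
            d=M.inv().apply((t-p)/n);rows.append([*(int(round(x)) for x in d),float(round(-da/n,1))]);M=M*R.from_euler("z",-da/n,degrees=True)
        a+=da;p=t
        print(w);[print("  ",str(rows[i:i+8])) for i in range(0,n,8)]
E
python3 -c "
from h import *
plan((612.5,-1,66,105.4))"
```

```text
t 3.4 [622.2   2.5  76.9] jaw 105.4 z [ 0.026  0.002 -1.   ] w 1.003 F [-0.3  0.6 -0.2] j6 -1.96
(612.5, -1, 66, 105.4)
   [[11, -1, 11, 0.0]]
```

Emit:
{"name": "step_arm", "arguments": {
  "steps": [
    [6,0,5,0],
    [5,-1,5,0],
    [0,0,0,0]
  ]
}}

```text
time: 3.65
tool_pos: [0.6146, -0.0015, 0.071]
tool_rot: [0.016, -0.135, 0.991, -0.002]
contact_force: [-0.3, -0.3, -0.7]
gripper_width: 1.0
```

```bash
python3 -c "
from h import *
plan((612.5,-1,66,105.4))"
```

```text
t 3.6 [614.6  -1.5  71. ] jaw 105.5 z [ 0.033  0.001 -0.999] w 1.000 F [-0.3 -0.3 -0.7] j6 -1.97
(612.5, -1, 66, 105.4)
   [[2, 1, 5, 0.1]]
```

Emit:
{"name": "step_arm", "arguments": {
  "steps": [
    [1,0,4,0],
    [0,0,0,0],
    [0,0,0,0],
    [0,0,0,0],
    [0,0,0,0],
    [0,0,0,0]
  ],
  "claw": 0
}}

```text
time: 4.25
tool_pos: [0.6153, -0.0023, 0.0695]
tool_rot: [0.019, -0.134, 0.991, -0.002]
contact_force: [0.6, 0.0, -0.7]
gripper_width: 0.374
```

```bash
python3 -c "
from h import *
plan((612.5,-1,66,105.4))"
```

```text
t 4.2 [615.3  -2.3  69.5] jaw 105.4 z [ 0.038  0.    -0.999] w 0.374 F [ 0.6  0.  -0.7] j6 -1.97
(612.5, -1, 66, 105.4)
   [[3, 2, 3, 0.0]]
```

Emit:
{"name": "step_arm", "arguments": {
  "steps": [
    [0,0,-25,0],
    [0,0,-40,0],
    [0,0,-40,0],
    [0,0,-40,0]
  ]
}}

```text
time: 4.65
tool_pos: [0.6041, -0.0017, 0.2076]
tool_rot: [0.009, -0.134, 0.991, 0.0]
contact_force: [0.6, -0.3, -0.9]
gripper_width: 0.384
```

```bash
python3 -c "
from h import *
plan((442,-279,215,82),(442,-279,64,82))"
```

```text
t 4.7 [604.1  -1.7 207.6] jaw 105.5 z [ 0.017  0.003 -1.   ] w 0.384 F [ 0.6 -0.3 -0.9] j6 -1.97
(442, -279, 215, 82)
   [[26, -25, -1, 2.6], [24, -26, -1, 2.6], [23, -27, -1, 2.6], [22, -28, -1, 2.6], [21, -29, -1, 2.6], [19, -30, -1, 2.6], [18, -31, -1, 2.6], [16, -32, -1, 2.6]]
   [[15, -32, -1, 2.6]]
(442, -279, 64, 82)
   [[1, 0, 38, -0.0], [1, 0, 38, -0.0], [1, 0, 38, -0.0], [1, 0, 38, -0.0]]
```

Emit:
{"name": "step_arm", "arguments": {
  "steps": [
    [26,-25,-1,2.6],
    [24,-26,-1,2.6],
    [23,-27,-1,2.6],
    [22,-28,-1,2.6],
    [21,-29,-1,2.6],
    [19,-30,-1,2.6],
    [18,-31,-1,2.6],
    [16,-32,-1,2.6]
  ]
}}

```text
time: 5.45
tool_pos: [0.4602, -0.2533, 0.2215]
tool_rot: [0.018, 0.049, 0.999, 0.0]
contact_force: [0.2, -0.3, -0.3]
gripper_width: 0.38
```

```bash
python3 -c "
from h import *
plan((442,-279,205,82),(442,-279,64,82))"
```

```text
t 5.5 [ 460.2 -253.3  221.5] jaw 84.4 z [ 0.035 -0.001 -0.999] w 0.380 F [ 0.2 -0.3 -0.3] j6 -2.13
(442, -279, 205, 82)
   [[16, -27, 16, 2.4]]
(442, -279, 64, 82)
   [[1, 0, 35, -0.0], [1, 0, 35, -0.0], [1, 0, 35, -0.0], [1, 0, 35, -0.0]]
```

Emit:
{"name": "step_arm", "arguments": {
  "steps": [
    [8,-14,8,1.2],
    [8,-13,8,1.2],
    [0,0,0,0],
    [1,0,25,0],
    [1,0,25,0],
    [1,0,25,0],
    [1,0,25,0]
  ]
}}

```text
time: 6.15
tool_pos: [0.4429, -0.2842, 0.1081]
tool_rot: [0.023, 0.074, 0.997, -0.003]
contact_force: [-0.4, -0.3, -1.3]
gripper_width: 0.383
```

```bash
python3 -c "
from h import *
plan((442,-279,75,82))
p,d=grab_frame('side');cv2.imwrite('pics/s2.png',cv2.resize(p[80:240,340:520,::-1],None,fx=4,fy=3.7))"
```

```text
t 6.2 [ 442.9 -284.2  108.1] jaw 81.5 z [ 0.045 -0.009 -0.999] w 0.383 F [-0.4 -0.3 -1.3] j6 -2.16
(442, -279, 75, 82)
   [[3, 5, 33, -0.5]]
```

View pics/s2.png

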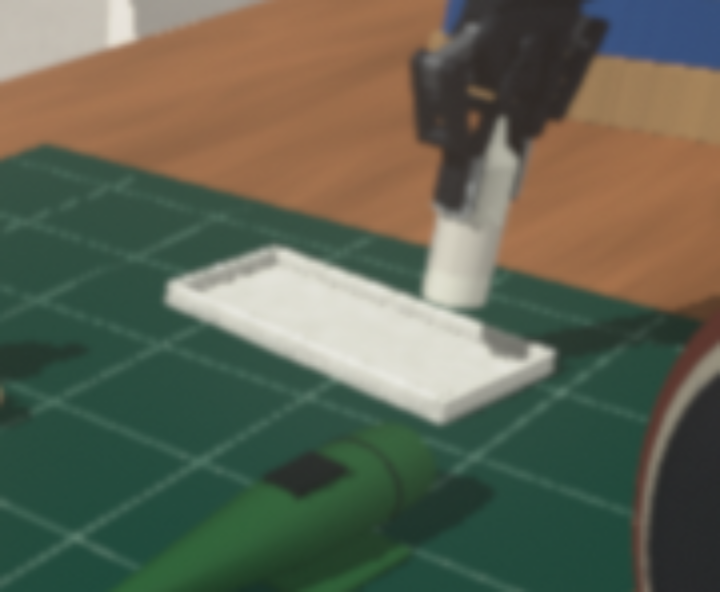

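The bottle hangs nearly upright at (465,250), above the near end of the tray. Lowering it.

Emit:
{"name": "step_arm", "arguments": {
  "steps": [
    [3,5,18,0],
    [0,0,15,0],
    [0,0,8,0],
    [0,0,3,0]
  ]
}}

```text
time: 6.6
tool_pos: [0.4433, -0.2754, 0.062]
tool_rot: [0.021, 0.072, 0.997, 0.001]
contact_force: [-7.0, 8.7, 26.6]
gripper_width: 0.383
```

```bash
python3 -c "
from h import *
plan((442,-279,63,82))"
```

```text
t 6.6 [ 443.3 -275.4   62. ] jaw 81.7 z [ 0.042 -0.002 -0.999] w 0.383 F [-7.   8.7 26.6] j6 -2.15
(442, -279, 63, 82)
   [[1, -4, -1, -0.3]]
```

Emit:
{"name": "step_arm", "arguments": {
  "steps": [
    [0,0,-1,0],
    [0,0,0,0]
  ]
}}

```text
time: 6.8
tool_pos: [0.4455, -0.2764, 0.0657]
tool_rot: [0.023, 0.072, 0.997, -0.0]
contact_force: [0.2, 0.1, -0.1]
gripper_width: 0.378
```

Emit:
{"name": "step_arm", "arguments": {
  "steps": [
    [0,0,0,0],
    [0,0,0,0],
    [0,0,0,0],
    [0,0,0,0],
    [0,0,-20,0],
    [0,0,-40,0],
    [0,0,-45,0],
    [0,0,-45,0]
  ],
  "claw": 100
}}

```text
time: 7.6
tool_pos: [0.4345, -0.2727, 0.2106]
tool_rot: [0.015, 0.072, 0.997, 0.005]
contact_force: [0.6, 0.5, 0.4]
gripper_width: 1.0
```

```bash
python3 -c "
from h import *
plan((645.5,56,210,16),(645.5,56,70,16))
p,d=grab_frame('side');cv2.imwrite('pics/s3.png',cv2.resize(p[80:240,340:520,::-1],None,fx=4,fy=3.7))"
```

```text
t 7.6 [ 434.5 -272.7  210.6] jaw 81.7 z [ 0.031  0.008 -0.999] w 1.000 F [0.6 0.5 0.4] j6 -2.15
(645.5, 56, 210, 16)
   [[-16, 36, 1, 6.6], [-12, 37, 1, 6.6], [-8, 38, 1, 6.6], [-3, 39, 1, 6.6], [1, 39, 1, 6.6], [6, 39, 1, 6.6], [10, 38, 1, 6.6], [14, 36, 1, 6.6]]
   [[18, 34, 1, 6.6], [22, 32, 1, 6.6]]
(645.5, 56, 70, 16)
   [[0, -1, 35, -0.0], [0, -1, 35, -0.0], [0, -1, 35, -0.0], [0, -1, 35, -0.0]]
```

View pics/s3.png

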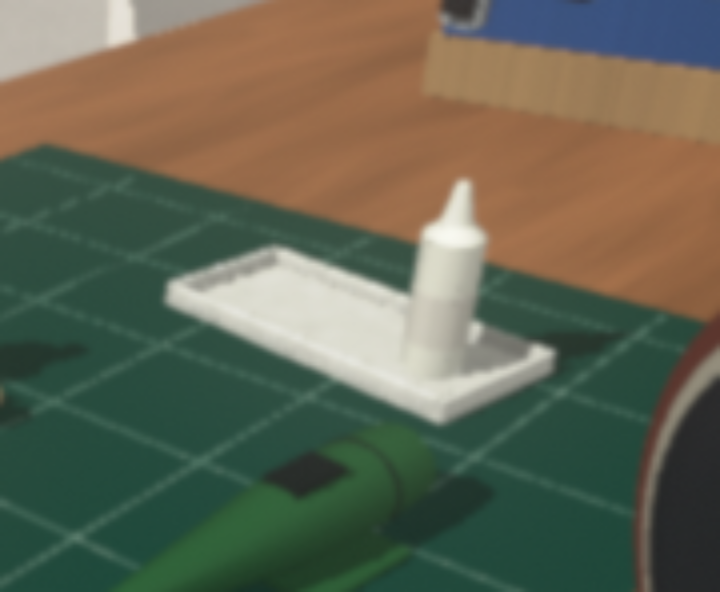

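The round bottle stands upright in the tray at (440,310). Next is the square one.

Emit:
{"name": "step_arm", "arguments": {
  "steps": [
    [-16,36,1,6.6],
    [-12,37,1,6.6],
    [-8,38,1,6.6],
    [-3,39,1,6.6],
    [1,39,1,6.6],
    [6,39,1,6.6],
    [10,38,1,6.6],
    [14,36,1,6.6]
  ]
}}

```text
time: 8.45
tool_pos: [0.6193, -0.0132, 0.2247]
tool_rot: [0.026, 0.528, 0.849, 0.009]
contact_force: [0.2, -1.0, 0.8]
gripper_width: 1.002
```

Emit:
{"name": "step_arm", "arguments": {
  "steps": [
    [18,34,1,6.6],
    [0,0,0,0]
  ]
}}

```text
time: 8.65
tool_pos: [0.6441, 0.0231, 0.2232]
tool_rot: [0.025, 0.577, 0.816, 0.011]
contact_force: [-0.1, -0.6, -0.1]
gripper_width: 1.001
```

```bash
python3 -c "
from h import *
plan((645.5,56,190,16),(645.5,56,100,16))"
```

```text
t 8.7 [644.1  23.1 223.2] jaw 19.5 z [ 0.054 -0.01  -0.999] w 1.001 F [-0.1 -0.6 -0.1] j6 -0.42
(645.5, 56, 190, 16)
   [[16, 5, 16, 1.8], [16, 5, 16, 1.8]]
(645.5, 56, 100, 16)
   [[1, -1, 30, -0.0], [1, -1, 30, -0.0], [1, -1, 30, -0.0]]
```

Tool tilt has crept up to about 3°, because each row starts from the measured pose. I'll test which moves undo it while well clear of everything.

Emit:
{"name": "step_arm", "arguments": {
  "steps": [
    [0,0,0,0],
    [0,0,0,0],
    [0,0,0,0],
    [0,0,0,0]
  ]
}}

```text
time: 9.05
tool_pos: [0.643, 0.0216, 0.2218]
tool_rot: [0.024, 0.577, 0.816, 0.01]
contact_force: [-0.8, 0.1, 0.5]
gripper_width: 0.995
```

Emit:
{"name": "step_arm", "arguments": {
  "steps": [
    [0,0,0,0],
    [0,0,0,0],
    [0,0,0,0],
    [0,0,0,0],
    [0,0,0,0],
    [0,0,0,0],
    [0,0,0,0],
    [0,0,0,0]
  ]
}}

```text
time: 9.85
tool_pos: [0.6425, 0.0196, 0.2225]
tool_rot: [0.025, 0.578, 0.816, 0.01]
contact_force: [0.9, 1.4, 0.2]
gripper_width: 1.0
```

Emit:
{"name": "step_arm", "arguments": {
  "steps": [
    [0,0,-50,0],
    [0,0,-50,0],
    [0,0,0,0],
    [0,0,0,0]
  ]
}}

```text
time: 10.25
tool_pos: [0.6358, 0.0211, 0.3224]
tool_rot: [0.022, 0.578, 0.816, 0.009]
contact_force: [0.6, 0.5, -0.5]
gripper_width: 0.998
```

Emit:
{"name": "step_arm", "arguments": {
  "steps": [
    [0,0,13,0],
    [0,0,13,0],
    [0,0,13,0],
    [0,0,13,0],
    [0,0,13,0],
    [0,0,13,0],
    [0,0,13,0],
    [0,0,0,0]
  ]
}}

```text
time: 11.05
tool_pos: [0.6362, 0.0203, 0.2137]
tool_rot: [0.016, 0.578, 0.816, 0.005]
contact_force: [-0.7, 0.2, -0.9]
gripper_width: 1.006
```

Emit:
{"name": "step_arm", "arguments": {
  "steps": [
    [0,0,-13,0],
    [0,0,-13,0],
    [0,0,-13,0],
    [0,0,-13,0],
    [0,0,-13,0],
    [0,0,-13,0],
    [0,0,-13,0],
    [0,0,0,0]
  ]
}}

```text
time: 11.85
tool_pos: [0.6353, 0.0212, 0.3208]
tool_rot: [0.022, 0.578, 0.816, 0.009]
contact_force: [0.6, -0.1, 0.1]
gripper_width: 1.002
```

Emit:
{"name": "step_arm", "arguments": {
  "steps": [
    [0,0,50,0],
    [0,0,50,0],
    [0,0,0,0],
    [0,0,0,0]
  ]
}}

```text
time: 12.25
tool_pos: [0.6418, 0.02, 0.2231]
tool_rot: [0.024, 0.578, 0.816, 0.01]
contact_force: [1.1, 0.3, 0.7]
gripper_width: 1.004
```

Large rows up followed by small rows down reduces the tilt, so I'll repeat that.

Emit:
{"name": "step_arm", "arguments": {
  "steps": [
    [0,0,-50,0],
    [0,0,-50,0],
    [0,0,0,0],
    [0,0,0,0]
  ]
}}

```text
time: 12.65
tool_pos: [0.636, 0.0213, 0.3309]
tool_rot: [0.025, 0.578, 0.816, 0.011]
contact_force: [-0.3, -0.3, -0.1]
gripper_width: 0.996
```

Emit:
{"name": "step_arm", "arguments": {
  "steps": [
    [0,0,13,0],
    [0,0,13,0],
    [0,0,13,0],
    [0,0,13,0],
    [0,0,13,0],
    [0,0,13,0],
    [0,0,13,0],
    [0,0,0,0]
  ]
}}

```text
time: 13.45
tool_pos: [0.6386, 0.0203, 0.227]
tool_rot: [0.021, 0.578, 0.816, 0.008]
contact_force: [0.2, 0.1, -1.4]
gripper_width: 0.997
```

Emit:
{"name": "step_arm", "arguments": {
  "steps": [
    [0,0,-50,0],
    [0,0,-50,0],
    [0,0,0,0],
    [0,0,0,0]
  ]
}}

```text
time: 13.85
tool_pos: [0.6332, 0.0214, 0.3268]
tool_rot: [0.019, 0.578, 0.816, 0.007]
contact_force: [-0.1, -0.7, -1.5]
gripper_width: 1.001
```

Emit:
{"name": "step_arm", "arguments": {
  "steps": [
    [0,0,13,0],
    [0,0,13,0],
    [0,0,13,0],
    [0,0,13,0],
    [0,0,13,0],
    [0,0,13,0],
    [0,0,13,0],
    [0,0,0,0]
  ]
}}

```text
time: 14.65
tool_pos: [0.6334, 0.0206, 0.2194]
tool_rot: [0.014, 0.578, 0.816, 0.004]
contact_force: [-0.7, -0.1, 0.1]
gripper_width: 0.998
```

```bash
python3 -c "
from h import *
plan((645.5,56,190,16),(645.5,56,100,16))"
```

```text
t 14.7 [633.4  20.6 219.4] jaw 19.4 z [ 0.027 -0.009 -1.   ] w 0.998 F [-0.7 -0.1  0.1] j6 -0.42
(645.5, 56, 190, 16)
   [[15, 11, 15, 1.7], [15, 11, 15, 1.7]]
(645.5, 56, 100, 16)
   [[0, -1, 30, -0.0], [0, -1, 30, -0.0], [0, -1, 30, -0.0]]
```

Tilt is down to 1.6°, so I'll continue with gentle descents.

Emit:
{"name": "step_arm", "arguments": {
  "steps": [
    [10,7,0,1.2],
    [10,7,0,1.2],
    [10,7,0,1.2],
    [0,0,0,0]
  ]
}}

```text
time: 15.05
tool_pos: [0.645, 0.0561, 0.2197]
tool_rot: [0.014, 0.605, 0.796, 0.005]
contact_force: [-0.0, -0.2, 0.3]
gripper_width: 1.004
```

Emit:
{"name": "step_arm", "arguments": {
  "steps": [
    [0,0,13,0],
    [0,0,13,0],
    [0,0,13,0],
    [0,0,13,0],
    [0,0,0,0]
  ]
}}

```text
time: 15.55
tool_pos: [0.6459, 0.0539, 0.1626]
tool_rot: [0.014, 0.605, 0.796, 0.004]
contact_force: [-0.0, 0.3, -0.2]
gripper_width: 1.0
```

```bash
python3 -c "
from h import *
plan((645.5,56,100,16))"
```

```text
t 15.6 [645.9  53.9 162.6] jaw 15.6 z [ 0.027 -0.011 -1.   ] w 1.000 F [-0.   0.3 -0.2] j6 -0.30
(645.5, 56, 100, 16)
   [[2, -1, 31, -0.2], [2, -1, 31, -0.2]]
```

Emit:
{"name": "step_arm", "arguments": {
  "steps": [
    [1,-1,13,0],
    [1,-1,13,0],
    [1,0,13,0],
    [1,0,13,0],
    [0,0,13,0],
    [0,0,13,0],
    [0,0,10,0],
    [0,0,0,0]
  ]
}}

```text
time: 16.35
tool_pos: [0.6443, 0.0562, 0.0652]
tool_rot: [0.013, 0.605, 0.796, 0.003]
contact_force: [-0.5, -0.3, -1.0]
gripper_width: 1.002
```

```bash
python3 -c "
from h import *
plan((645.5,56,69,16))"
```

```text
t 16.4 [644.3  56.2  65.2] jaw 15.6 z [ 0.025 -0.011 -1.   ] w 1.002 F [-0.5 -0.3 -1. ] j6 -0.29
(645.5, 56, 69, 16)
   [[-1, 1, -4, -0.4]]
```

Emit:
{"name": "step_arm", "arguments": {
  "steps": [
    [0,1,0,0],
    [0,0,0,0],
    [0,0,0,0],
    [0,0,0,0],
    [0,0,0,0],
    [0,0,0,0]
  ],
  "claw": 0
}}

```text
time: 16.95
tool_pos: [0.6473, 0.0564, 0.0681]
tool_rot: [0.015, 0.605, 0.796, 0.005]
contact_force: [1.2, -0.5, -1.1]
gripper_width: 0.393
```

Emit:
{"name": "step_arm", "arguments": {
  "steps": [
    [0,0,-30,0],
    [0,0,-45,0],
    [0,0,-50,0],
    [0,0,-30,0],
    [0,0,0,0]
  ]
}}

```text
time: 17.45
tool_pos: [0.6401, 0.0581, 0.224]
tool_rot: [0.012, 0.605, 0.796, 0.002]
contact_force: [0.4, 0.6, -0.6]
gripper_width: 0.394
```

```bash
python3 -c "
from h import *
plan((506.5,-286,215,82))"
```

```text
t 17.4 [640.1  58.1 224. ] jaw 15.6 z [ 0.021 -0.01  -1.   ] w 0.394 F [ 0.4  0.6 -0.6] j6 -0.29
(506.5, -286, 215, 82)
   [[-30, -22, 1, -6.6], [-27, -25, 1, -6.6], [-24, -28, 1, -6.6], [-20, -31, 1, -6.6], [-17, -33, 1, -6.6], [-13, -35, 1, -6.6], [-9, -36, 1, -6.6], [-4, -37, 1, -6.6]]
   [[0, -37, 1, -6.6], [4, -37, 1, -6.6]]
```

Emit:
{"name": "step_arm", "arguments": {
  "steps": [
    [-30,-22,0,-6.6],
    [-27,-25,0,-6.6],
    [-24,-28,0,-6.6],
    [-20,-31,0,-6.6],
    [-17,-33,0,-6.6],
    [-13,-35,0,-6.6],
    [-9,-36,0,-6.6],
    [-4,-37,0,-6.6]
  ]
}}

```text
time: 18.25
tool_pos: [0.5312, -0.2237, 0.2097]
tool_rot: [0.004, 0.165, 0.986, -0.001]
contact_force: [-0.1, 0.2, -1.0]
gripper_width: 0.394
```

Emit:
{"name": "step_arm", "arguments": {
  "steps": [
    [0,-30,0,-5],
    [0,0,0,0]
  ]
}}

```text
time: 18.45
tool_pos: [0.5176, -0.2559, 0.2049]
tool_rot: [0.001, 0.122, 0.993, -0.0]
contact_force: [0.0, 0.5, -0.7]
gripper_width: 0.388
```

```bash
python3 -c "
from h import *
plan((506.5,-286,205,82),(506.5,-286,80,82),vmax=14)"
```

```text
t 18.4 [ 517.6 -255.9  204.9] jaw 76.0 z [ 0.002 -0.001 -1.   ] w 0.388 F [ 0.   0.5 -0.7] j6 -1.92
(506.5, -286, 205, 82)
   [[1, -11, 0, -2.0], [2, -11, 0, -2.0], [2, -11, 0, -2.0]]
(506.5, -286, 80, 82)
   [[0, 0, 14, -0.0], [0, 0, 14, -0.0], [0, 0, 14, -0.0], [0, 0, 14, -0.0], [0, 0, 14, -0.0], [0, 0, 14, -0.0], [0, 0, 14, -0.0], [0, 0, 14, -0.0]]
   [[0, 0, 14, -0.0]]
```

Emit:
{"name": "step_arm", "arguments": {
  "steps": [
    [1,-11,0,-2],
    [2,-11,0,-2],
    [2,-11,0,-2],
    [0,0,0,0]
  ]
}}

```text
time: 18.85
tool_pos: [0.503, -0.285, 0.1964]
tool_rot: [-0.003, 0.07, 0.998, 0.003]
contact_force: [-0.2, 0.8, -1.2]
gripper_width: 0.388
```

Emit:
{"name": "step_arm", "arguments": {
  "steps": [
    [0,0,14,0],
    [0,0,14,0],
    [0,0,14,0],
    [0,0,14,0],
    [0,0,14,0],
    [0,0,14,0],
    [0,0,14,0],
    [0,0,0,0]
  ]
}}

```text
time: 19.65
tool_pos: [0.5007, -0.2786, 0.084]
tool_rot: [-0.007, 0.07, 0.998, 0.006]
contact_force: [0.2, -0.2, -2.1]
gripper_width: 0.389
```

```bash
python3 -c "
from h import *
plan((506.5,-286,70,82),vmax=14)"
```

```text
t 19.6 [ 500.7 -278.6   84. ] jaw 82.0 z [-0.013  0.014 -1.   ] w 0.389 F [ 0.2 -0.2 -2.1] j6 -2.07
(506.5, -286, 70, 82)
   [[-3, -3, 7, -0.0], [-3, -3, 7, -0.0]]
```

Emit:
{"name": "step_arm", "arguments": {
  "steps": [
    [-3,-4,8,0],
    [-3,-4,8,0],
    [0,0,3,0],
    [0,0,0,0]
  ]
}}

```text
time: 20.05
tool_pos: [0.5068, -0.289, 0.0644]
tool_rot: [-0.006, 0.07, 0.998, 0.006]
contact_force: [-0.1, 0.3, -0.7]
gripper_width: 0.388
```

```bash
python3 -c "
from h import *
plan((506.5,-286,61,82),vmax=14)"
```

```text
t 20.1 [ 506.8 -289.    64.4] jaw 82.0 z [-0.01   0.012 -1.   ] w 0.388 F [-0.1  0.3 -0.7] j6 -2.08
(506.5, -286, 61, 82)
   [[1, 3, 3, -0.0]]
```

Emit:
{"name": "step_arm", "arguments": {
  "steps": [
    [0,1,3,0],
    [0,0,1,0],
    [0,0,0,0]
  ]
}}

```text
time: 20.35
tool_pos: [0.5076, -0.2885, 0.0613]
tool_rot: [-0.005, 0.07, 0.998, 0.005]
contact_force: [0.1, -0.4, -1.7]
gripper_width: 0.393
```

Emit:
{"name": "step_arm", "arguments": {
  "steps": [
    [0,0,0,0],
    [0,0,0,0],
    [0,0,0,0],
    [0,0,0,0],
    [0,0,0,0]
  ],
  "claw": 100
}}

```text
time: 20.85
tool_pos: [0.5088, -0.2892, 0.0634]
tool_rot: [-0.003, 0.07, 0.998, 0.004]
contact_force: [-1.3, -0.1, 0.1]
gripper_width: 1.0
```

Emit:
{"name": "step_arm", "arguments": {
  "steps": [
    [0,0,-20,0],
    [0,0,-40,0],
    [0,0,-50,0],
    [0,0,-40,0],
    [0,0,0,0]
  ]
}}

```text
time: 21.35
tool_pos: [0.5083, -0.2895, 0.2163]
tool_rot: [-0.006, 0.07, 0.998, 0.006]
contact_force: [1.2, 0.3, 2.0]
gripper_width: 1.005
```

```bash
python3 -c "
from h import *
plan((671,-35.5,215,16.5))
p,d=grab_frame('side');cv2.imwrite('pics/s4.png',cv2.resize(p[80:240,250:520,::-1],None,fx=2.9,fy=2.9))"
```

```text
t 21.4 [ 508.3 -289.5  216.3] jaw 82.0 z [-0.01   0.012 -1.   ] w 1.005 F [1.2 0.3 2. ] j6 -2.08
(671, -35.5, 215, 16.5)
   [[-16, 34, 0, 8.2], [-11, 36, 0, 8.2], [-5, 37, 0, 8.2], [0, 38, 0, 8.2], [5, 37, 0, 8.2], [11, 36, 0, 8.2], [16, 34, 0, 8.2], [20, 32, 0, 8.2]]
```

View pics/s4.png

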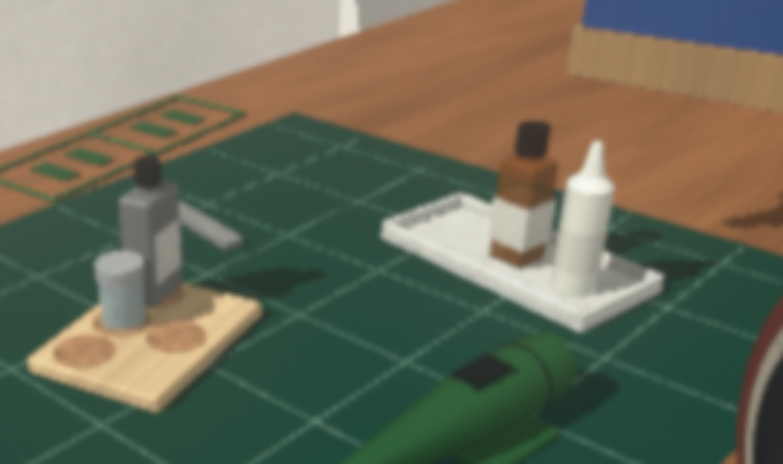

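The square bottle stands in the tray at (522,195) and the round one at (583,220), both upright. Next is the flat bottle.

Emit:
{"name": "step_arm", "arguments": {
  "steps": [
    [-16,34,0,8.2],
    [-11,36,0,8.2],
    [-5,37,0,8.2],
    [0,38,0,8.2],
    [5,37,0,8.2],
    [11,36,0,8.2],
    [14,30,0,8.2],
    [0,0,0,0]
  ]
}}

```text
time: 22.2
tool_pos: [0.6496, -0.0646, 0.2003]
tool_rot: [-0.018, 0.558, 0.829, -0.0]
contact_force: [0.1, 0.3, -0.5]
gripper_width: 0.998
```

```bash
python3 -c "
from h import *
plan((671,-35.5,205,16.5))"
```

```text
t 22.2 [649.6 -64.6 200.3] jaw 22.1 z [-0.031  0.02  -0.999] w 0.998 F [ 0.1  0.3 -0.5] j6 -0.61
(671, -35.5, 205, 16.5)
   [[19, 31, -5, 5.6]]
```

Emit:
{"name": "step_arm", "arguments": {
  "steps": [
    [9,15,0,2.8],
    [9,15,0,2.8],
    [0,0,0,0]
  ]
}}

```text
time: 22.5
tool_pos: [0.6689, -0.0366, 0.194]
tool_rot: [-0.022, 0.598, 0.801, -0.004]
contact_force: [0.1, -0.8, -0.6]
gripper_width: 1.002
```

Emit:
{"name": "step_arm", "arguments": {
  "steps": [
    [0,0,-13,0],
    [0,0,-13,0],
    [0,0,-13,0],
    [0,0,-13,0],
    [0,0,-13,0],
    [0,0,-13,0],
    [0,0,-13,0],
    [0,0,0,0]
  ]
}}

```text
time: 23.3
tool_pos: [0.6713, -0.0429, 0.2946]
tool_rot: [-0.021, 0.598, 0.802, -0.004]
contact_force: [-0.5, 0.3, -0.1]
gripper_width: 0.999
```

Emit:
{"name": "step_arm", "arguments": {
  "steps": [
    [0,0,50,0],
    [0,0,50,0],
    [0,0,0,0],
    [0,0,0,0]
  ]
}}

```text
time: 23.7
tool_pos: [0.6697, -0.0412, 0.1971]
tool_rot: [-0.018, 0.597, 0.802, -0.003]
contact_force: [-0.1, -0.1, 1.3]
gripper_width: 0.995
```

Emit:
{"name": "step_arm", "arguments": {
  "steps": [
    [0,0,-13,0],
    [0,0,-13,0],
    [0,0,-13,0],
    [0,0,-13,0],
    [0,0,-13,0],
    [0,0,-13,0],
    [0,0,-13,0],
    [0,0,0,0]
  ]
}}

```text
time: 24.5
tool_pos: [0.6767, -0.0436, 0.3108]
tool_rot: [-0.009, 0.597, 0.802, 0.002]
contact_force: [-0.5, 0.4, -0.1]
gripper_width: 1.001
```

Emit:
{"name": "step_arm", "arguments": {
  "steps": [
    [0,0,50,0],
    [0,0,50,0],
    [0,0,0,0],
    [0,0,0,0]
  ]
}}

```text
time: 24.9
tool_pos: [0.6771, -0.0425, 0.2122]
tool_rot: [-0.006, 0.597, 0.802, 0.003]
contact_force: [0.1, 0.4, 1.8]
gripper_width: 0.998
```

```bash
python3 -c "
from h import *
plan((671,-35.5,180,16.5),vmax=15)"
```

```text
t 24.9 [677.1 -42.5 212.2] jaw 16.6 z [-0.007  0.013 -1.   ] w 0.998 F [0.1 0.4 1.8] j6 -0.47
(671, -35.5, 180, 16.5)
   [[3, -1, 11, 0.0], [3, -1, 11, 0.0], [3, -1, 11, 0.0]]
```

Emit:
{"name": "step_arm", "arguments": {
  "steps": [
    [3,-1,14,0],
    [3,-1,14,0],
    [3,-1,14,0],
    [0,0,0,0]
  ]
}}

```text
time: 25.3
tool_pos: [0.6735, -0.0339, 0.1731]
tool_rot: [-0.003, 0.597, 0.802, 0.005]
contact_force: [-0.1, -0.4, -0.1]
gripper_width: 1.0
```

```bash
python3 -c "
from h import *
plan((671,-35.5,70,16.5),vmax=17)"
```

```text
t 25.3 [673.5 -33.9 173.1] jaw 16.6 z [ 0.     0.011 -1.   ] w 1.000 F [-0.1 -0.4 -0.1] j6 -0.46
(671, -35.5, 70, 16.5)
   [[0, 0, 15, 0.0], [0, 0, 15, 0.0], [0, 0, 15, 0.0], [0, 0, 15, 0.0], [0, 0, 15, 0.0], [0, 0, 15, 0.0], [0, 0, 15, 0.0]]
```

Emit:
{"name": "step_arm", "arguments": {
  "steps": [
    [0,-1,15,0],
    [0,0,15,0],
    [0,0,15,0],
    [0,-1,15,0],
    [0,0,15,0],
    [0,0,15,0],
    [0,0,10,0],
    [0,0,0,0]
  ]
}}

```text
time: 26.1
tool_pos: [0.6711, -0.0333, 0.0635]
tool_rot: [-0.004, 0.597, 0.802, 0.004]
contact_force: [0.2, -0.3, -0.1]
gripper_width: 0.998
```

```bash
python3 -c "
from h import *
plan((671,-35.5,68,16.5),vmax=17)"
```

```text
t 26.1 [671.1 -33.3  63.5] jaw 16.6 z [-0.001  0.011 -1.   ] w 0.998 F [ 0.2 -0.3 -0.1] j6 -0.46
(671, -35.5, 68, 16.5)
   [[-2, -1, -5, 0.1]]
```

Emit:
{"name": "step_arm", "arguments": {
  "steps": [
    [-1,0,-4,0],
    [0,0,0,0],
    [0,0,0,0],
    [0,0,0,0],
    [0,0,0,0],
    [0,0,0,0]
  ],
  "claw": 0
}}

```text
time: 26.7
tool_pos: [0.6736, -0.0348, 0.0712]
tool_rot: [-0.001, 0.597, 0.802, 0.006]
contact_force: [-0.0, -0.3, -1.7]
gripper_width: 0.318
```

Emit:
{"name": "step_arm", "arguments": {
  "steps": [
    [0,0,-30,0],
    [0,0,-45,0],
    [0,0,-45,0],
    [0,0,-30,0],
    [0,0,0,0]
  ]
}}

```text
time: 27.2
tool_pos: [0.6704, -0.036, 0.2215]
tool_rot: [-0.005, 0.597, 0.802, 0.004]
contact_force: [0.2, -0.3, -0.0]
gripper_width: 0.317
```

```bash
python3 -c "
from h import *
plan((571,-296,215,82))"
```

```text
t 27.2 [670.4 -36.  221.5] jaw 16.6 z [-0.004  0.012 -1.   ] w 0.317 F [ 0.2 -0.3 -0. ] j6 -0.46
(571, -296, 215, 82)
   [[-28, -21, 0, -8.2], [-24, -25, 0, -8.2], [-21, -28, 0, -8.2], [-16, -31, 0, -8.2], [-12, -33, 0, -8.2], [-7, -34, 0, -8.2], [-2, -35, 0, -8.2], [3, -35, 0, -8.2]]
```

Emit:
{"name": "step_arm", "arguments": {
  "steps": [
    [-28,-21,0,-8.2],
    [-24,-25,0,-8.2],
    [-21,-28,0,-8.2],
    [-16,-31,0,-8.2],
    [-12,-33,0,-8.2],
    [-7,-34,0,-8.2],
    [-2,-33,0,-8.2],
    [0,0,0,0]
  ]
}}

```text
time: 28.0
tool_pos: [0.5804, -0.2681, 0.203]
tool_rot: [-0.011, 0.117, 0.993, 0.009]
contact_force: [-1.5, 0.5, -1.7]
gripper_width: 0.316
```

```bash
python3 -c "
from h import *
plan((571,-295,205,82),(571,-295,85,82),vmax=15)"
```

```text
t 28.0 [ 580.4 -268.1  203. ] jaw 76.5 z [-0.019  0.02  -1.   ] w 0.316 F [-1.5  0.5 -1.7] j6 -1.89
(571, -295, 205, 82)
   [[1, -14, -1, -2.7], [2, -14, -1, -2.7]]
(571, -295, 85, 82)
   [[0, 0, 15, -0.0], [0, 0, 15, -0.0], [0, 0, 15, -0.0], [0, 0, 15, -0.0], [0, 0, 15, -0.0], [0, 0, 15, -0.0], [0, 0, 15, -0.0], [0, 0, 15, -0.0]]
```

Emit:
{"name": "step_arm", "arguments": {
  "steps": [
    [1,-14,-1,-2.7],
    [2,-14,-1,-2.7],
    [0,0,0,0]
  ]
}}

```text
time: 28.3
tool_pos: [0.5691, -0.2938, 0.1977]
tool_rot: [-0.014, 0.071, 0.997, 0.012]
contact_force: [0.8, 0.2, -1.3]
gripper_width: 0.314
```

Emit:
{"name": "step_arm", "arguments": {
  "steps": [
    [0,0,40,0],
    [0,0,40,0],
    [0,0,20,0],
    [0,0,0,0]
  ]
}}

```text
time: 28.7
tool_pos: [0.567, -0.2864, 0.0919]
tool_rot: [-0.014, 0.074, 0.997, 0.014]
contact_force: [0.3, -0.3, -2.0]
gripper_width: 0.32
```

```bash
python3 -c "
from h import *
plan((571,-295,72,82),vmax=20)"
```

```text
t 28.7 [ 567.  -286.4   91.9] jaw 81.5 z [-0.027  0.03  -0.999] w 0.320 F [ 0.3 -0.3 -2. ] j6 -2.02
(571, -295, 72, 82)
   [[-3, -4, 10, -0.2], [-3, -4, 10, -0.2]]
```

Emit:
{"name": "step_arm", "arguments": {
  "steps": [
    [-3,-4,10,0],
    [-3,-4,10,0],
    [0,0,5,0],
    [0,0,2,0],
    [0,0,0,0]
  ]
}}

```text
time: 29.2
tool_pos: [0.5739, -0.2943, 0.065]
tool_rot: [-0.013, 0.074, 0.997, 0.013]
contact_force: [0.0, 1.0, -1.7]
gripper_width: 0.316
```

```bash
python3 -c "
from h import *
plan((571,-295,64,82),vmax=20)"
```

```text
t 29.2 [ 573.9 -294.3   65. ] jaw 81.5 z [-0.023  0.028 -0.999] w 0.316 F [ 0.   1.  -1.7] j6 -2.02
(571, -295, 64, 82)
   [[3, -1, 1, -0.5]]
```

Emit:
{"name": "step_arm", "arguments": {
  "steps": [
    [1,0,1,0],
    [0,0,1,0],
    [0,0,0,0]
  ]
}}

```text
time: 29.5
tool_pos: [0.5738, -0.2949, 0.0649]
tool_rot: [-0.011, 0.074, 0.997, 0.012]
contact_force: [0.1, -0.1, -1.2]
gripper_width: 0.319
```

Emit:
{"name": "step_arm", "arguments": {
  "steps": [
    [0,0,0,0],
    [0,0,0,0],
    [0,0,0,0],
    [0,0,0,0],
    [0,0,0,0]
  ],
  "claw": 100
}}

```text
time: 30.0
tool_pos: [0.575, -0.2957, 0.0673]
tool_rot: [-0.009, 0.074, 0.997, 0.011]
contact_force: [-0.2, -0.1, -0.7]
gripper_width: 0.995
```

Emit:
{"name": "step_arm", "arguments": {
  "steps": [
    [0,0,-20,0],
    [0,0,-20,0],
    [0,0,-20,0],
    [0,0,-20,0],
    [0,0,-20,0],
    [0,0,-20,0],
    [0,0,-20,0],
    [0,0,0,0]
  ]
}}

```text
time: 30.8
tool_pos: [0.5767, -0.2987, 0.2109]
tool_rot: [-0.011, 0.074, 0.997, 0.012]
contact_force: [-0.1, -1.0, 0.2]
gripper_width: 0.997
```

```bash
python3 - <<'E'
from h import *
plan((658.5,10,180,60))
p,d=grab_frame('side');b,d2=grab_frame('top')
cv2.imwrite('pics/s5.png',np.vstack([cv2.resize(p[80:240,250:520,::-1],(640,300)),cv2.resize(b[140:290,200:480,::-1],(640,300))]))
P=cloud("top",d2);v,u=np.mgrid[:400,:640]
m=(u>300)&(u<345)&(v>150)&(v<200)&(P[...,2]>.045)&(P[...,2]<.08);print("pot",rect(P,m),np.nanmedian(P[m],0))
for n,(x,y) in dict(round=(443,-276),square=(508,-289),flat=(574,-295)).items():
    m=(np.hypot(P[...,0]-x/1e3,P[...,1]-y/1e3)<.035)&(P[...,2]>.075)&(P[...,2]<.135);print(n,rect(P,m),np.round(np.nanmedian(P[m],0)*1000))
E
```

```text
t 30.8 [ 576.7 -298.7  210.9] jaw 81.4 z [-0.02   0.026 -0.999] w 0.997 F [-0.1 -1.   0.2] j6 -2.02
(658.5, 10, 180, 60)
   [[-4, 35, 4, 2.4], [-3, 35, 4, 2.4], [-1, 35, 4, 2.4], [0, 35, 4, 2.4], [2, 35, 4, 2.4], [3, 35, 4, 2.4], [5, 35, 4, 2.4], [6, 35, 4, 2.4]]
   [[8, 35, 4, 2.4]]
pot ([array([657.1,  11. ]), array([33.1, 33.9]), np.float64(88.5)], 159) [0.65706564 0.00987178 0.06264993]
round ([array([ 451.6, -262.9]), array([ 8.5, 28.7]), np.float64(63.2)], 49) [ 451. -261.   94.]
square ([array([ 505.6, -282.9]), array([23.1, 33.3]), np.float64(84.0)], 176) [ 503. -279.   95.]
flat ([array([ 570.6, -292.8]), array([26.4, 45.2]), np.float64(83.0)], 234) [ 569. -288.   94.]
```

View pics/s5.png

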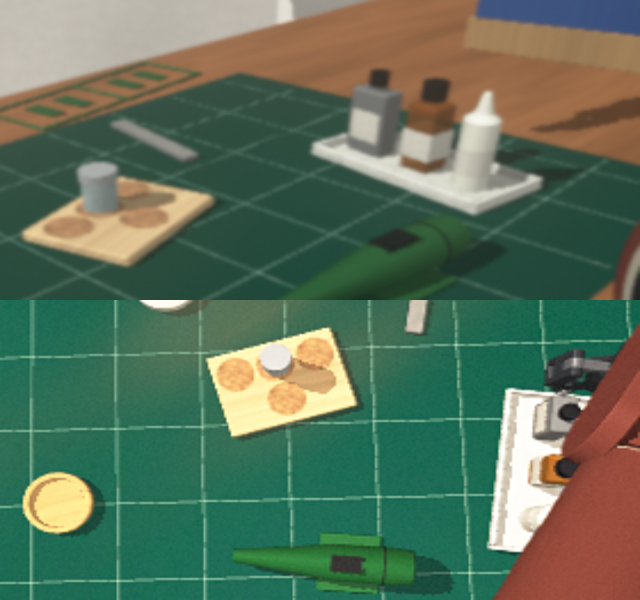

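All three bottles stand in the tray (top half: grey, amber and white in a row), and the pot is alone on the board at (275,358). Fetching the pot now.

Emit:
{"name": "step_arm", "arguments": {
  "steps": [
    [-4,35,0,2.4],
    [-3,35,0,2.4],
    [-1,35,0,2.4],
    [0,35,0,2.4],
    [2,35,0,2.4],
    [3,35,0,2.4],
    [5,35,0,2.4],
    [6,35,0,2.4]
  ]
}}

```text
time: 31.7
tool_pos: [0.6457, -0.0194, 0.1941]
tool_rot: [-0.029, 0.251, 0.968, 0.012]
contact_force: [0.2, -0.9, -0.5]
gripper_width: 1.0
```

Emit:
{"name": "step_arm", "arguments": {
  "steps": [
    [4,20,0,0],
    [0,0,0,0],
    [0,0,0,0]
  ]
}}

```text
time: 32.0
tool_pos: [0.6495, 0.0056, 0.1875]
tool_rot: [-0.034, 0.248, 0.968, 0.011]
contact_force: [0.5, -0.4, -0.1]
gripper_width: 0.999
```

```bash
python3 -c "
from h import *
plan((658.5,10,150,62),(658.5,10,60,62),vmax=25)"
```

```text
t 32.0 [649.5   5.6 187.5] jaw 61.2 z [-0.059  0.039 -0.997] w 0.999 F [ 0.5 -0.4 -0.1] j6 -1.19
(658.5, 10, 150, 62)
   [[-4, 4, 19, -0.4], [-4, 4, 19, -0.4]]
(658.5, 10, 60, 62)
   [[-2, 0, 22, -0.0], [-2, 0, 22, -0.0], [-2, 0, 22, -0.0], [-2, 0, 22, -0.0]]
```

Tilt is 4° the other way, so I'll run small rows up and large rows down.

Emit:
{"name": "step_arm", "arguments": {
  "steps": [
    [0,0,-13,0],
    [0,0,-13,0],
    [0,0,-13,0],
    [0,0,-13,0],
    [0,0,-13,0],
    [0,0,-13,0],
    [0,0,-13,0],
    [0,0,0,0]
  ]
}}

```text
time: 32.8
tool_pos: [0.6554, -0.0032, 0.2884]
tool_rot: [-0.032, 0.251, 0.967, 0.011]
contact_force: [-0.3, -0.3, -0.3]
gripper_width: 1.001
```

Emit:
{"name": "step_arm", "arguments": {
  "steps": [
    [0,0,50,0],
    [0,0,50,0],
    [0,0,0,0],
    [0,0,0,0]
  ]
}}

```text
time: 33.2
tool_pos: [0.652, 0.0005, 0.1909]
tool_rot: [-0.028, 0.251, 0.968, 0.012]
contact_force: [-0.3, -0.0, 0.5]
gripper_width: 1.002
```

Emit:
{"name": "step_arm", "arguments": {
  "steps": [
    [0,0,-13,0],
    [0,0,-13,0],
    [0,0,-13,0],
    [0,0,-13,0],
    [0,0,-13,0],
    [0,0,-13,0],
    [0,0,-13,0],
    [0,0,0,0]
  ]
}}

```text
time: 34.0
tool_pos: [0.661, -0.0038, 0.3041]
tool_rot: [-0.019, 0.251, 0.968, 0.013]
contact_force: [0.8, -0.5, -0.1]
gripper_width: 1.0
```

Emit:
{"name": "step_arm", "arguments": {
  "steps": [
    [0,0,50,0],
    [0,0,50,0],
    [0,0,0,0],
    [0,0,0,0]
  ]
}}

```text
time: 34.4
tool_pos: [0.6596, -0.0006, 0.2056]
tool_rot: [-0.016, 0.251, 0.968, 0.013]
contact_force: [0.5, -0.3, 0.2]
gripper_width: 0.996
```

Emit:
{"name": "step_arm", "arguments": {
  "steps": [
    [0,0,-13,0],
    [0,0,-13,0],
    [0,0,-13,0],
    [0,0,-13,0],
    [0,0,-13,0],
    [0,0,-13,0],
    [0,0,-13,0],
    [0,0,0,0]
  ]
}}

```text
time: 35.2
tool_pos: [0.6658, -0.0046, 0.3189]
tool_rot: [-0.006, 0.251, 0.968, 0.014]
contact_force: [0.4, 0.2, 0.2]
gripper_width: 0.999
```

Emit:
{"name": "step_arm", "arguments": {
  "steps": [
    [0,0,50,0],
    [0,0,50,0],
    [0,0,0,0],
    [0,0,0,0]
  ]
}}

```text
time: 35.6
tool_pos: [0.6668, -0.0017, 0.2203]
tool_rot: [-0.004, 0.251, 0.968, 0.015]
contact_force: [0.7, 0.4, 2.2]
gripper_width: 0.999
```

```bash
python3 -c "
from h import *
plan((658.5,10,150,62),(658.5,10,60,62),vmax=25)"
```

```text
t 35.6 [666.8  -1.7 220.3] jaw 61.0 z [-0.    0.03 -1.  ] w 0.999 F [0.7 0.4 2.2] j6 -1.19
(658.5, 10, 150, 62)
   [[4, 1, 24, -0.3], [4, 1, 24, -0.3], [4, 1, 24, -0.3]]
(658.5, 10, 60, 62)
   [[0, -1, 22, -0.0], [0, -1, 22, -0.0], [0, -1, 22, -0.0], [0, -1, 22, -0.0]]
```

Emit:
{"name": "step_arm", "arguments": {
  "steps": [
    [4,1,25,0],
    [4,1,25,0],
    [4,1,25,0],
    [0,-1,20,0],
    [0,-1,20,0],
    [0,-1,20,0],
    [0,0,0,0]
  ]
}}

```text
time: 36.3
tool_pos: [0.6682, 0.0069, 0.1027]
tool_rot: [0.009, 0.251, 0.968, 0.016]
contact_force: [-0.4, 0.5, -0.6]
gripper_width: 1.003
```

```bash
python3 -c "
from h import *
plan((658.5,10,32,61),vmax=25)"
```

```text
t 36.3 [668.2   6.9 102.7] jaw 61.0 z [ 0.026  0.027 -0.999] w 1.003 F [-0.4  0.5 -0.6] j6 -1.19
(658.5, 10, 32, 61)
   [[4, -2, 23, -0.0], [4, -2, 23, -0.0], [4, -2, 23, -0.0]]
```

Emit:
{"name": "step_arm", "arguments": {
  "steps": [
    [5,-1,12,0],
    [5,-2,12,0],
    [0,0,0,0],
    [1,-1,12,0],
    [1,-1,12,0],
    [0,0,0,0]
  ]
}}

```text
time: 36.9
tool_pos: [0.6607, 0.0094, 0.0593]
tool_rot: [0.015, 0.25, 0.968, 0.017]
contact_force: [-0.7, 0.6, -0.9]
gripper_width: 1.002
```

```bash
python3 -c "
from h import *
plan((658.5,10,32,61),vmax=25)"
```

```text
t 36.9 [660.7   9.4  59.3] jaw 61.0 z [ 0.037  0.026 -0.999] w 1.002 F [-0.7  0.6 -0.9] j6 -1.19
(658.5, 10, 32, 61)
   [[1, -1, 14, 0.0], [1, -1, 14, 0.0]]
```

Emit:
{"name": "step_arm", "arguments": {
  "steps": [
    [1,-1,14,0],
    [1,-1,13,0],
    [0,0,0,0]
  ]
}}

```text
time: 37.2
tool_pos: [0.6586, 0.0093, 0.0294]
tool_rot: [0.014, 0.25, 0.968, 0.017]
contact_force: [-1.2, 0.1, -1.1]
gripper_width: 0.997
```

Emit:
{"name": "step_arm", "arguments": {
  "steps": [
    [0,0,0,0],
    [0,0,0,0],
    [0,0,0,0],
    [0,0,0,0],
    [0,0,0,0],
    [0,0,0,0]
  ],
  "claw": 0
}}

```text
time: 37.8
tool_pos: [0.6594, 0.0092, 0.0301]
tool_rot: [0.015, 0.25, 0.968, 0.017]
contact_force: [-0.2, 0.3, -1.1]
gripper_width: 0.404
```

Emit:
{"name": "step_arm", "arguments": {
  "steps": [
    [0,0,-20,0],
    [0,0,-40,0],
    [0,0,-50,0],
    [0,0,0,0]
  ]
}}

```text
time: 38.2
tool_pos: [0.6534, 0.0064, 0.1409]
tool_rot: [0.012, 0.25, 0.968, 0.017]
contact_force: [1.2, 0.3, 0.5]
gripper_width: 0.403
```

```bash
python3 -c "
from h import *
plan((483,266.5,140,61))"
```

```text
t 38.2 [653.4   6.4 140.9] jaw 61.0 z [ 0.032  0.026 -0.999] w 0.403 F [1.2 0.3 0.5] j6 -1.19
(483, 266.5, 140, 61)
   [[34, 18, 0, 0.0], [34, 18, 0, 0.0], [34, 18, 0, 0.0], [34, 18, 0, 0.0], [34, 18, 0, 0.0], [34, 18, 0, 0.0], [34, 18, 0, 0.0], [34, 18, 0, 0.0]]
```

Emit:
{"name": "step_arm", "arguments": {
  "steps": [
    [34,18,0,0],
    [34,18,0,0],
    [34,18,0,0],
    [34,18,0,0],
    [34,18,0,0],
    [34,18,0,0],
    [30,15,0,0],
    [0,0,0,0]
  ]
}}

```text
time: 39.0
tool_pos: [0.5051, 0.2337, 0.143]
tool_rot: [0.016, 0.253, 0.967, 0.018]
contact_force: [0.3, -1.5, -0.6]
gripper_width: 0.404
```

```bash
python3 -c "
from h import *
plan((483,266.5,110,61))"
```

```text
t 39.0 [505.1 233.7 143. ] jaw 60.8 z [ 0.04   0.027 -0.999] w 0.404 F [ 0.3 -1.5 -0.6] j6 -0.77
(483, 266.5, 110, 61)
   [[18, 8, 16, -0.1], [18, 8, 16, -0.1]]
```

Emit:
{"name": "step_arm", "arguments": {
  "steps": [
    [18,8,13,0],
    [18,8,13,0],
    [0,0,13,0],
    [1,-1,13,0],
    [1,-1,13,0],
    [0,0,13,0],
    [0,0,0,0]
  ]
}}

```text
time: 39.7
tool_pos: [0.4836, 0.2649, 0.0603]
tool_rot: [0.018, 0.253, 0.967, 0.017]
contact_force: [-1.3, -0.2, -1.4]
gripper_width: 0.402
```

```bash
python3 -c "
from h import *
plan((483,266.5,27,61),vmax=20)
p,d=grab_frame('top');cv2.imwrite('pics/t6.png',cv2.resize(p[190:290,170:300,::-1],None,fx=5,fy=5))"
```

```text
t 39.7 [483.6 264.9  60.3] jaw 60.7 z [ 0.043  0.025 -0.999] w 0.402 F [-1.3 -0.2 -1.4] j6 -0.70
(483, 266.5, 27, 61)
   [[1, 0, 17, -0.1], [1, 0, 17, -0.1]]
```

View pics/t6.png

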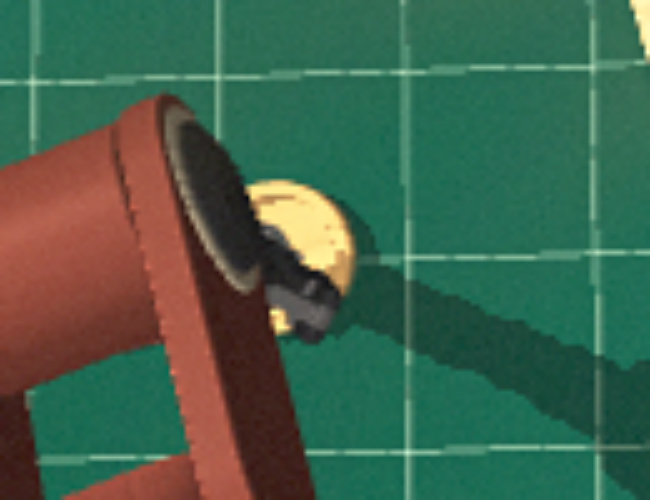

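The arm hides most of the pot, but the dish at (290,250) sits under the gripper as planned. Lowering to the floor and releasing.

Emit:
{"name": "step_arm", "arguments": {
  "steps": [
    [1,0,14,0],
    [1,0,13,0],
    [0,0,4,0],
    [0,0,1,0],
    [0,0,0,0]
  ]
}}

```text
time: 40.25
tool_pos: [0.4856, 0.2669, 0.0277]
tool_rot: [0.019, 0.253, 0.967, 0.019]
contact_force: [0.0, 0.4, -0.1]
gripper_width: 0.402
```

```bash
python3 -c "
from h import *
plan((483,266.5,26,61),vmax=20)"
```

```text
t 40.2 [485.6 266.9  27.7] jaw 60.7 z [ 0.047  0.026 -0.999] w 0.402 F [ 0.   0.4 -0.1] j6 -0.70
(483, 266.5, 26, 61)
   [[2, -2, 2, -0.3]]
```

Emit:
{"name": "step_arm", "arguments": {
  "steps": [
    [2,-1,2,0],
    [0,0,1,0],
    [0,0,0,0]
  ]
}}

```text
time: 40.55
tool_pos: [0.4841, 0.2675, 0.0257]
tool_rot: [0.02, 0.253, 0.967, 0.019]
contact_force: [-0.4, -0.6, -1.0]
gripper_width: 0.4
```

Emit:
{"name": "step_arm", "arguments": {
  "steps": [
    [0,0,0,0],
    [0,0,0,0],
    [0,0,0,0],
    [0,0,0,0],
    [0,0,0,0]
  ],
  "claw": 100
}}

```text
time: 41.05
tool_pos: [0.4853, 0.2681, 0.0272]
tool_rot: [0.021, 0.253, 0.967, 0.02]
contact_force: [-0.7, -0.2, -0.0]
gripper_width: 1.001
```

Emit:
{"name": "step_arm", "arguments": {
  "steps": [
    [0,0,-20,0],
    [0,0,-40,0],
    [0,0,-50,0],
    [0,0,-50,0],
    [0,0,0,0]
  ]
}}

```text
time: 41.55
tool_pos: [0.4753, 0.2628, 0.1901]
tool_rot: [0.019, 0.253, 0.967, 0.018]
contact_force: [0.4, 0.3, 0.3]
gripper_width: 1.001
```

Emit:
{"name": "step_arm", "arguments": {
  "steps": [
    [-30,-30,0,0],
    [-30,-30,0,0],
    [-30,-30,0,0],
    [-30,-30,0,0],
    [0,0,0,0]
  ]
}}

```text
time: 42.05
tool_pos: [0.5241, 0.0959, 0.1909]
tool_rot: [0.023, 0.251, 0.968, 0.02]
contact_force: [-0.2, 0.0, -0.2]
gripper_width: 1.002
```

```bash
python3 - <<'E'
from h import *
plan((575,-295,215,82))
p,d=grab_frame('side');b,d2=grab_frame('top')
cv2.imwrite('pics/s7.png',np.vstack([cv2.resize(p[80:340,180:520,::-1],(640,320)),cv2.resize(b[130:290,180:480,::-1],(640,280))]))
P=cloud("top",d2);v,u=np.mgrid[:400,:640]
m=(np.hypot(P[...,0]-.483,P[...,1]-.267)<.032)&(P[...,2]>.045);print("pot",m.sum() and rect(P,m),np.nanmedian(P[m],0))
hsv=cv2.cvtColor(b,cv2.COLOR_RGB2HSV)
m=(u>205)&(u<246)&(v>220)&(v<262)&(hsv[...,0]<40)&(hsv[...,1]>60)&(hsv[...,2]>100)&(P[...,2]<.03);print("holder",rect(P,m))
for n,(x,y) in dict(round=(443,-276),square=(508,-289),flat=(574,-295)).items():
    m=(np.hypot(P[...,0]-x/1e3,P[...,1]-y/1e3)<.035)&(P[...,2]>.075)&(P[...,2]<.135)
    k=m&(P[...,2]>.1);print(n,rect(P,m),"top",rect(P,k),np.round(np.nanmedian(P[k],0)*1000))
E
```

```text
t 42.0 [524.1  95.9 190.9] jaw 61.0 z [ 0.054  0.028 -0.998] w 1.002 F [-0.2  0.  -0.2] j6 -1.04
(575, -295, 215, 82)
   [[-24, -32, -3, -2.1], [-22, -32, -3, -2.1], [-21, -33, -3, -2.1], [-20, -34, -3, -2.1], [-19, -35, -3, -2.1], [-17, -35, -3, -2.1], [-16, -36, -3, -2.1], [-15, -36, -3, -2.1]]
   [[-13, -37, -3, -2.1], [-12, -37, -3, -2.1]]
pot ([array([482.5, 277.6]), array([32.6, 14.9]), np.float64(0.6)], 68) [0.48374621 0.27547683 0.05894356]
holder ([array([482.9, 295. ]), array([67.9, 25.6]), np.float64(0.7)], 114)
round ([array([ 446. , -273.5]), array([31.5, 32.6]), np.float64(74.1)], 182) top ([array([ 446.7, -274.7]), array([22.6, 23.4]), np.float64(5.6)], 71) [ 446. -271.  105.]
square ([array([ 505.1, -287.5]), array([32.8, 34.2]), np.float64(80.6)], 235) top ([array([ 505.5, -287.5]), array([22.2, 23.4]), np.float64(86.0)], 109) [ 505. -286.  121.]
flat ([array([ 571.4, -294.4]), array([28.7, 47.1]), np.float64(82.1)], 257) top ([array([ 571.2, -293.4]), array([17.3, 19.4]), np.float64(89.0)], 71) [ 571. -292.  118.]
```

View pics/s7.png

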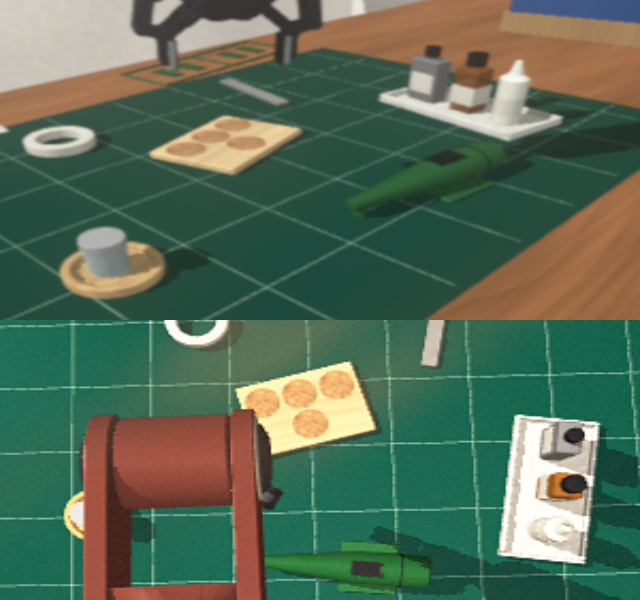

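The pot stands in the holder (side view, 103,255), centred to within about 2 mm, and the bottles are untouched. Now returning the flat bottle.

Emit:
{"name": "step_arm", "arguments": {
  "steps": [
    [-24,-32,-3,-2.1],
    [-22,-32,-3,-2.1],
    [-21,-33,-3,-2.1],
    [-20,-34,-3,-2.1],
    [-19,-35,-3,-2.1],
    [-17,-35,-3,-2.1],
    [-16,-36,-3,-2.1],
    [-15,-36,-3,-2.1]
  ]
}}

```text
time: 42.95
tool_pos: [0.5712, -0.2052, 0.2044]
tool_rot: [0.023, 0.086, 0.996, 0.021]
contact_force: [0.8, 0.7, 0.9]
gripper_width: 1.002
```

Emit:
{"name": "step_arm", "arguments": {
  "steps": [
    [-13,-33,0,-2.1],
    [0,0,0,0],
    [0,0,0,0]
  ]
}}

```text
time: 43.25
tool_pos: [0.5804, -0.2408, 0.2024]
tool_rot: [0.024, 0.067, 0.997, 0.021]
contact_force: [0.4, -0.3, 0.2]
gripper_width: 1.001
```

```bash
python3 -c "
from h import *
plan((571.5,-294,200,82),vmax=25)"
```

```text
t 43.2 [ 580.4 -240.8  202.4] jaw 82.4 z [ 0.05   0.038 -0.998] w 1.001 F [ 0.4 -0.3  0.2] j6 -1.98
(571.5, -294, 200, 82)
   [[1, -18, 0, 0.1], [1, -18, 0, 0.1], [1, -18, 0, 0.1]]
```

Emit:
{"name": "step_arm", "arguments": {
  "steps": [
    [1,-18,0,0],
    [1,-18,0,0],
    [1,-14,0,0],
    [0,0,0,0]
  ]
}}

```text
time: 43.65
tool_pos: [0.5706, -0.2892, 0.1993]
tool_rot: [0.023, 0.064, 0.997, 0.021]
contact_force: [-0.2, 0.0, -0.3]
gripper_width: 1.0
```

Emit:
{"name": "step_arm", "arguments": {
  "steps": [
    [1,1,18,0],
    [1,1,18,0],
    [1,1,18,0],
    [1,1,18,0],
    [0,0,0,0]
  ]
}}

```text
time: 44.15
tool_pos: [0.5709, -0.2827, 0.1271]
tool_rot: [0.025, 0.065, 0.997, 0.021]
contact_force: [0.3, 0.5, 0.1]
gripper_width: 1.001
```

```bash
python3 -c "
from h import *
plan((571.5,-294,66,82),vmax=18)"
```

```text
t 44.1 [ 570.9 -282.7  127.1] jaw 82.6 z [ 0.052  0.039 -0.998] w 1.001 F [0.3 0.5 0.1] j6 -2.06
(571.5, -294, 66, 82)
   [[0, -3, 15, 0.1], [0, -3, 15, 0.1], [0, -3, 15, 0.1], [0, -3, 15, 0.1]]
```

Emit:
{"name": "step_arm", "arguments": {
  "steps": [
    [0,-7,8,0],
    [0,-7,8,0],
    [0,-2,15,0],
    [0,-2,15,0],
    [0,-2,12,0],
    [0,0,0,0]
  ]
}}

```text
time: 44.75
tool_pos: [0.5725, -0.3034, 0.0663]
tool_rot: [0.026, 0.066, 0.997, 0.02]
contact_force: [-0.1, -0.8, -0.7]
gripper_width: 1.005
```

```bash
python3 -c "
from h import *
plan((571.5,-294,64,82),vmax=18)"
```

```text
t 44.8 [ 572.5 -303.4   66.3] jaw 82.5 z [ 0.055  0.037 -0.998] w 1.005 F [-0.1 -0.8 -0.7] j6 -2.09
(571.5, -294, 64, 82)
   [[2, 9, 3, 0.5]]
```

Emit:
{"name": "step_arm", "arguments": {
  "steps": [
    [1,4,0,0],
    [1,4,0,0],
    [0,0,0,0]
  ]
}}

```text
time: 45.05
tool_pos: [0.5717, -0.2943, 0.0664]
tool_rot: [0.026, 0.066, 0.997, 0.02]
contact_force: [-0.4, 0.1, 0.4]
gripper_width: 1.0
```

Emit:
{"name": "step_arm", "arguments": {
  "steps": [
    [0,0,0,0],
    [0,0,0,0],
    [0,0,0,0],
    [0,0,0,0],
    [0,0,0,0],
    [0,0,0,0]
  ],
  "claw": 0
}}

```text
time: 45.65
tool_pos: [0.573, -0.2948, 0.069]
tool_rot: [0.028, 0.065, 0.997, 0.019]
contact_force: [0.2, -0.2, -0.6]
gripper_width: 0.321
```

Emit:
{"name": "step_arm", "arguments": {
  "steps": [
    [0,0,-30,0],
    [0,0,-45,0],
    [0,0,-45,0],
    [0,0,-45,0],
    [0,0,0,0]
  ]
}}

```text
time: 46.15
tool_pos: [0.5603, -0.2988, 0.2328]
tool_rot: [0.023, 0.066, 0.997, 0.023]
contact_force: [1.3, 0.0, -0.4]
gripper_width: 0.316
```

```bash
python3 -c "
from h import *
plan((671,-35.5,215,16.5))"
```

```text
t 46.1 [ 560.3 -298.8  232.8] jaw 82.5 z [ 0.048  0.042 -0.998] w 0.316 F [ 1.3  0.  -0.4] j6 -2.08
(671, -35.5, 215, 16.5)
   [[-9, 34, 4, 8.3], [-4, 35, 4, 8.3], [1, 36, 4, 8.3], [6, 35, 4, 8.3], [11, 34, 4, 8.3], [16, 32, 4, 8.3], [20, 29, 4, 8.3], [24, 26, 4, 8.3]]
```

Emit:
{"name": "step_arm", "arguments": {
  "steps": [
    [-9,34,0,8.3],
    [-4,35,0,8.3],
    [1,36,0,8.3],
    [6,35,0,8.3],
    [11,34,0,8.3],
    [16,32,0,8.3],
    [18,26,0,8.3],
    [0,0,0,0]
  ]
}}

```text
time: 46.95
tool_pos: [0.6567, -0.0663, 0.2393]
tool_rot: [0.004, 0.556, 0.831, 0.03]
contact_force: [-0.4, 0.6, -1.7]
gripper_width: 0.317
```

```bash
python3 -c "
from h import *
plan((671,-35.5,200,16.5),vmax=20)"
```

```text
t 47.0 [656.7 -66.3 239.3] jaw 22.4 z [ 0.039  0.045 -0.998] w 0.317 F [-0.4  0.6 -1.7] j6 -0.63
(671, -35.5, 200, 16.5)
   [[7, 8, 14, 2.0], [8, 7, 14, 2.0], [8, 7, 14, 2.0]]
```

```bash
cat >> h.py <<'E'
def lean(qg):
    "lean of the held thing if it was upright in the tool pose qg"
    r=lambda q:R.from_quat([*q[1:],q[0]])
    b=r(state()["tool_rot"]).apply(r(qg).inv().apply([0,0,1.]));print("lean rad x,y",np.round(b[:2],3))
E
python3 -c "
from h import *
lean([.028,.065,.997,.019])"
```

```text
lean rad x,y [ 0.019 -0.078]
```

Emit:
{"name": "step_arm", "arguments": {
  "steps": [
    [7,8,0,2],
    [8,7,0,2],
    [8,7,0,2],
    [0,0,0,0]
  ]
}}

```text
time: 47.35
tool_pos: [0.6672, -0.0363, 0.2347]
tool_rot: [-0.001, 0.598, 0.801, 0.027]
contact_force: [-0.5, -0.0, -1.4]
gripper_width: 0.316
```

Emit:
{"name": "step_arm", "arguments": {
  "steps": [
    [0,0,13,0],
    [0,0,13,0],
    [0,0,13,0],
    [0,0,13,0],
    [0,0,0,0]
  ]
}}

```text
time: 47.85
tool_pos: [0.6659, -0.0364, 0.1739]
tool_rot: [-0.004, 0.598, 0.801, 0.025]
contact_force: [-0.6, 0.5, -1.4]
gripper_width: 0.316
```

```bash
python3 -c "
from h import *
lean([.028,.065,.997,.019])
plan((671,-35.5,85,16.5),vmax=20)"
```

```text
lean rad x,y [ 0.032 -0.084]
t 47.9 [665.9 -36.4 173.9] jaw 16.5 z [ 0.023  0.045 -0.999] w 0.316 F [-0.6  0.5 -1.4] j6 -0.48
(671, -35.5, 85, 16.5)
   [[-1, 0, 18, 0.0], [-1, 0, 18, 0.0], [-1, 0, 18, 0.0], [-1, 0, 18, 0.0], [-1, 0, 18, 0.0]]
```

Emit:
{"name": "step_arm", "arguments": {
  "steps": [
    [-1,1,17,0],
    [-1,1,17,0],
    [-1,1,17,0],
    [-1,1,17,0],
    [0,0,0,0]
  ]
}}

```text
time: 48.35
tool_pos: [0.6725, -0.0362, 0.0989]
tool_rot: [-0.005, 0.598, 0.801, 0.025]
contact_force: [-0.4, 0.6, -1.6]
gripper_width: 0.317
```

```bash
python3 -c "
from h import *
lean([.028,.065,.997,.019])
plan((671,-35.5,82,16.5),vmax=20)
p,d=grab_frame('side');cv2.imwrite('pics/s8.png',cv2.resize(p[100:240,240:370,::-1],None,fx=4,fy=4))"
```

```text
lean rad x,y [ 0.033 -0.084]
t 48.4 [672.5 -36.2  98.9] jaw 16.5 z [ 0.022  0.045 -0.999] w 0.317 F [-0.4  0.6 -1.6] j6 -0.49
(671, -35.5, 82, 16.5)
   [[1, -2, 17, 0.0]]
```

View pics/s8.png

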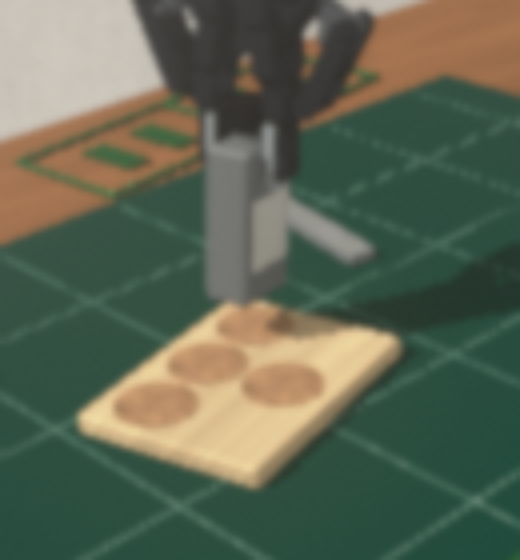

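The bottle hangs almost upright over the far-right cork spot (255,325).

Emit:
{"name": "step_arm", "arguments": {
  "steps": [
    [1,-1,14,0],
    [0,0,5,0],
    [0,0,2,0],
    [0,0,0,0]
  ]
}}

```text
time: 48.8
tool_pos: [0.6738, -0.0347, 0.0797]
tool_rot: [-0.002, 0.598, 0.801, 0.026]
contact_force: [-0.7, 0.0, -1.4]
gripper_width: 0.316
```

```bash
python3 -c "
from h import *
plan((671,-35.5,76,16.5),vmax=20)"
```

```text
t 48.8 [673.8 -34.7  79.7] jaw 16.5 z [ 0.027  0.044 -0.999] w 0.316 F [-0.7  0.  -1.4] j6 -0.49
(671, -35.5, 76, 16.5)
   [[0, -3, 4, 0.0]]
```

Emit:
{"name": "step_arm", "arguments": {
  "steps": [
    [0,-3,2,0],
    [0,0,2,0],
    [0,0,1,0],
    [0,0,0,0]
  ]
}}

```text
time: 49.2
tool_pos: [0.6719, -0.0357, 0.0777]
tool_rot: [-0.001, 0.598, 0.801, 0.026]
contact_force: [-0.6, -0.4, -1.5]
gripper_width: 0.317
```

```bash
python3 -c "
from h import *
plan((671,-35.5,75,16.5),vmax=20)"
```

```text
t 49.2 [671.9 -35.7  77.7] jaw 16.5 z [ 0.03   0.044 -0.999] w 0.317 F [-0.6 -0.4 -1.5] j6 -0.49
(671, -35.5, 75, 16.5)
   [[0, -1, 3, 0.0]]
```

Emit:
{"name": "step_arm", "arguments": {
  "steps": [
    [0,-1,2,0],
    [0,0,2,0],
    [0,0,2,0],
    [0,0,0,0]
  ]
}}

```text
time: 49.6
tool_pos: [0.6728, -0.0359, 0.0778]
tool_rot: [0.0, 0.598, 0.801, 0.027]
contact_force: [1.3, -1.0, -1.5]
gripper_width: 0.313
```

```bash
python3 -c "
from h import *
plan((671,-35.5,75,16.5),vmax=20)"
```

```text
t 49.6 [672.8 -35.9  77.8] jaw 16.5 z [ 0.033  0.043 -0.999] w 0.313 F [ 1.3 -1.  -1.5] j6 -0.49
(671, -35.5, 75, 16.5)
   [[1, -2, 3, 0.0]]
```

Emit:
{"name": "step_arm", "arguments": {
  "steps": [
    [0,-1,5,0],
    [0,0,3,0]
  ]
}}

```text
time: 49.8
tool_pos: [0.6748, -0.0359, 0.0771]
tool_rot: [0.002, 0.597, 0.801, 0.028]
contact_force: [-7.1, -0.6, 10.1]
gripper_width: 0.314
```

```bash
python3 -c "
from h import *
plan((671,-35.5,75,16.5),vmax=20)"
```

```text
t 49.8 [674.8 -35.9  77.1] jaw 16.6 z [ 0.037  0.043 -0.998] w 0.314 F [-7.1 -0.6 10.1] j6 -0.49
(671, -35.5, 75, 16.5)
   [[1, -4, 2, 0.1]]
```

Emit:
{"name": "step_arm", "arguments": {
  "steps": [
    [0,-2,0,0],
    [0,0,0,0]
  ]
}}

```text
time: 50.0
tool_pos: [0.6737, -0.0366, 0.0776]
tool_rot: [0.003, 0.597, 0.802, 0.029]
contact_force: [-0.5, 0.0, -2.0]
gripper_width: 0.317
```

Emit:
{"name": "step_arm", "arguments": {
  "steps": [
    [0,0,0,0],
    [0,0,0,0],
    [0,0,0,0],
    [0,0,0,0],
    [0,0,0,0]
  ],
  "claw": 100
}}

```text
time: 50.5
tool_pos: [0.6733, -0.0366, 0.0754]
tool_rot: [0.003, 0.597, 0.801, 0.029]
contact_force: [0.9, 1.0, 0.9]
gripper_width: 1.001
```

Emit:
{"name": "step_arm", "arguments": {
  "steps": [
    [0,0,-20,0],
    [0,0,-40,0],
    [0,0,-50,0],
    [0,0,-50,0],
    [0,0,0,0]
  ]
}}

```text
time: 51.0
tool_pos: [0.6652, -0.0433, 0.2369]
tool_rot: [-0.0, 0.597, 0.801, 0.027]
contact_force: [0.9, 0.1, 0.7]
gripper_width: 1.0
```

```bash
python3 - <<'E'
from h import *
plan((505.5,-287,215,81))
p,d=grab_frame('side');b,d2=grab_frame('top')
cv2.imwrite('pics/s9.png',np.hstack([cv2.resize(p[100:240,240:370,::-1],(390,420)),cv2.resize(b[140:220,270:370,::-1],(400,420))]))
P=cloud("top",d2)
k=(np.hypot(P[...,0]-.672,P[...,1]+.035)<.035)&(P[...,2]>.09)&(P[...,2]<.14);print(rect(P,k))
E
```

```text
t 51.0 [665.2 -43.3 236.9] jaw 16.6 z [ 0.032  0.044 -0.998] w 1.000 F [0.9 0.1 0.7] j6 -0.49
(505.5, -287, 215, 81)
   [[-24, -28, 1, -8.1], [-19, -31, 1, -8.1], [-15, -33, 1, -8.1], [-10, -35, 1, -8.1], [-5, -36, 1, -8.1], [0, -37, 1, -8.1], [5, -36, 1, -8.1], [10, -35, 1, -8.1]]
([array([672.3, -28.4]), array([29.3, 41.8]), np.float64(17.7)], 170)
```

View pics/s9.png

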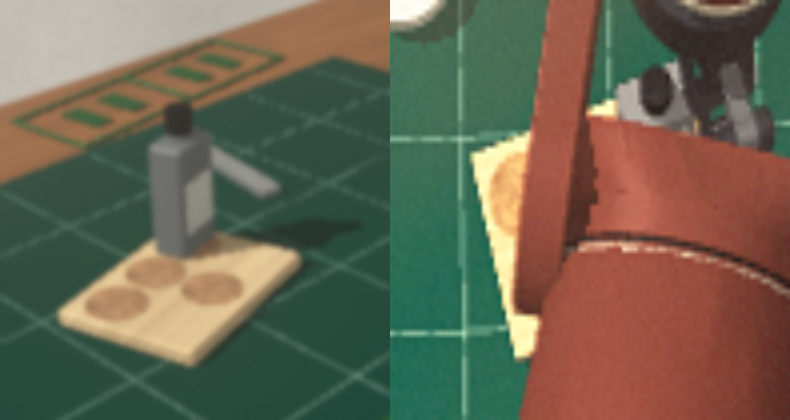

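The flat bottle stands upright on its far-right spot (left half, 180,190). Next is the square bottle.

Emit:
{"name": "step_arm", "arguments": {
  "steps": [
    [-24,-28,0,-8.1],
    [-19,-31,0,-8.1],
    [-15,-33,0,-8.1],
    [-10,-35,0,-8.1],
    [-5,-36,0,-8.1],
    [0,-37,0,-8.1],
    [5,-30,0,-8.1],
    [0,0,0,0]
  ]
}}

```text
time: 51.9
tool_pos: [0.5163, -0.2549, 0.1946]
tool_rot: [-0.007, 0.123, 0.992, 0.03]
contact_force: [0.3, 0.8, -0.6]
gripper_width: 0.998
```

```bash
python3 -c "
from h import *
plan((505.5,-287,200,81),vmax=20)"
```

```text
t 51.9 [ 516.3 -254.9  194.6] jaw 75.8 z [-0.007  0.061 -0.998] w 0.998 F [ 0.3  0.8 -0.6] j6 -1.94
(505.5, -287, 200, 81)
   [[1, -17, -4, -2.6], [2, -17, -4, -2.6]]
```

Emit:
{"name": "step_arm", "arguments": {
  "steps": [
    [1,-17,0,-2.6],
    [2,-17,0,-2.6],
    [0,0,0,0]
  ]
}}

```text
time: 52.2
tool_pos: [0.5031, -0.2854, 0.1854]
tool_rot: [-0.01, 0.079, 0.996, 0.034]
contact_force: [0.1, -0.6, -0.8]
gripper_width: 0.998
```

Emit:
{"name": "step_arm", "arguments": {
  "steps": [
    [0,0,-13,0],
    [0,0,-13,0],
    [0,0,-13,0],
    [0,0,-13,0],
    [0,0,-13,0],
    [0,0,-13,0],
    [0,0,-13,0],
    [0,0,0,0]
  ]
}}

```text
time: 53.0
tool_pos: [0.5068, -0.2884, 0.2853]
tool_rot: [-0.009, 0.079, 0.996, 0.034]
contact_force: [0.9, 0.1, -0.4]
gripper_width: 1.002
```

Emit:
{"name": "step_arm", "arguments": {
  "steps": [
    [0,0,50,0],
    [0,0,50,0],
    [0,0,0,0]
  ]
}}

```text
time: 53.3
tool_pos: [0.5071, -0.283, 0.1868]
tool_rot: [-0.006, 0.079, 0.996, 0.032]
contact_force: [-0.8, 0.5, -1.0]
gripper_width: 0.999
```

Emit:
{"name": "step_arm", "arguments": {
  "steps": [
    [0,0,-13,0],
    [0,0,-13,0],
    [0,0,-13,0],
    [0,0,-13,0],
    [0,0,-13,0],
    [0,0,-13,0],
    [0,0,-13,0],
    [0,0,0,0]
  ]
}}

```text
time: 54.1
tool_pos: [0.511, -0.2924, 0.3002]
tool_rot: [0.002, 0.079, 0.996, 0.027]
contact_force: [0.4, -0.5, 0.6]
gripper_width: 1.002
```

Emit:
{"name": "step_arm", "arguments": {
  "steps": [
    [0,0,50,0],
    [0,0,50,0],
    [0,0,0,0]
  ]
}}

```text
time: 54.4
tool_pos: [0.5132, -0.2883, 0.2012]
tool_rot: [0.004, 0.079, 0.997, 0.025]
contact_force: [-0.2, 0.2, -1.7]
gripper_width: 1.0
```

```bash
python3 -c "
from h import *
plan((505.5,-287,140,81),(505.5,-287,66,81),vmax=20)"
```

```text
t 54.4 [ 513.2 -288.3  201.2] jaw 80.9 z [ 0.012  0.049 -0.999] w 1.000 F [-0.2  0.2 -1.7] j6 -2.08
(505.5, -287, 140, 81)
   [[2, -1, 15, -0.0], [2, -1, 15, -0.0], [2, -1, 15, -0.0], [2, -1, 15, -0.0]]
(505.5, -287, 66, 81)
   [[0, -1, 18, -0.0], [0, -1, 18, -0.0], [0, -1, 18, -0.0], [0, -1, 18, -0.0]]
```

Emit:
{"name": "step_arm", "arguments": {
  "steps": [
    [0,0,-13,0],
    [0,0,-13,0],
    [0,0,-13,0],
    [0,0,-13,0],
    [0,0,-13,0],
    [0,0,-13,0],
    [0,0,-13,0],
    [0,0,0,0]
  ]
}}

```text
time: 55.2
tool_pos: [0.5148, -0.2957, 0.3143]
tool_rot: [0.012, 0.079, 0.997, 0.02]
contact_force: [-0.2, -0.2, 0.7]
gripper_width: 0.998
```

Emit:
{"name": "step_arm", "arguments": {
  "steps": [
    [0,0,50,0],
    [0,0,50,0],
    [0,0,0,0]
  ]
}}

```text
time: 55.5
tool_pos: [0.5189, -0.2931, 0.2154]
tool_rot: [0.015, 0.079, 0.997, 0.018]
contact_force: [-0.9, 0.5, -1.4]
gripper_width: 1.002
```

Emit:
{"name": "step_arm", "arguments": {
  "steps": [
    [4,-1,18,0],
    [4,-1,18,0],
    [0,-1,18,0],
    [0,-1,18,0],
    [0,0,0,0]
  ]
}}

```text
time: 56.0
tool_pos: [0.5146, -0.2949, 0.1469]
tool_rot: [0.016, 0.079, 0.997, 0.017]
contact_force: [0.5, 0.6, -0.6]
gripper_width: 1.003
```

```bash
python3 -c "
from h import *
plan((505.5,-287,90,81),(505.5,-287,66,81),vmax=20)"
```

```text
t 56.0 [ 514.6 -294.9  146.9] jaw 81.0 z [ 0.035  0.031 -0.999] w 1.003 F [ 0.5  0.6 -0.6] j6 -2.09
(505.5, -287, 90, 81)
   [[4, 1, 19, -0.0], [4, 1, 19, -0.0], [4, 1, 19, -0.0]]
(505.5, -287, 66, 81)
   [[0, 0, 12, -0.0], [0, 0, 12, -0.0]]
```

Emit:
{"name": "step_arm", "arguments": {
  "steps": [
    [5,3,12,0],
    [4,2,12,0],
    [1,1,15,0],
    [1,0,15,0],
    [1,0,15,0],
    [0,0,8,0],
    [0,0,0,0]
  ]
}}

```text
time: 56.7
tool_pos: [0.5074, -0.2849, 0.0668]
tool_rot: [0.018, 0.079, 0.997, 0.016]
contact_force: [-0.4, -0.1, 0.5]
gripper_width: 0.997
```

```bash
python3 -c "
from h import *
plan((505.5,-287,66,81),vmax=20)"
```

```text
t 56.7 [ 507.4 -284.9   66.8] jaw 81.0 z [ 0.038  0.029 -0.999] w 0.997 F [-0.4 -0.1  0.5] j6 -2.09
(505.5, -287, 66, 81)
   [[2, -2, 1, -0.0]]
```

Emit:
{"name": "step_arm", "arguments": {
  "steps": [
    [2,-2,3,0],
    [0,0,0,0],
    [0,0,0,0],
    [0,0,0,0],
    [0,0,0,0],
    [0,0,0,0]
  ],
  "claw": 0
}}

```text
time: 57.3
tool_pos: [0.5065, -0.2881, 0.0656]
tool_rot: [0.02, 0.079, 0.997, 0.015]
contact_force: [0.2, -0.1, -1.9]
gripper_width: 0.391
```

Emit:
{"name": "step_arm", "arguments": {
  "steps": [
    [0,0,-30,0],
    [0,0,-45,0],
    [0,0,-45,0],
    [0,0,-45,0],
    [0,0,0,0]
  ]
}}

```text
time: 57.8
tool_pos: [0.4976, -0.2908, 0.2325]
tool_rot: [0.016, 0.079, 0.997, 0.017]
contact_force: [0.9, 0.4, -0.5]
gripper_width: 0.39
```

```bash
python3 -c "
from h import *
plan((646,56,215,16))"
```

```text
t 57.8 [ 497.6 -290.8  232.5] jaw 81.0 z [ 0.035  0.031 -0.999] w 0.390 F [ 0.9  0.4 -0.5] j6 -2.10
(646, 56, 215, 16)
   [[-9, 36, 3, 6.5], [-5, 37, 3, 6.5], [-1, 38, 3, 6.5], [4, 37, 3, 6.5], [8, 37, 3, 6.5], [12, 36, 3, 6.5], [16, 34, 3, 6.5], [20, 32, 3, 6.5]]
   [[23, 30, 3, 6.5], [26, 27, 3, 6.5]]
```

Emit:
{"name": "step_arm", "arguments": {
  "steps": [
    [-9,36,0,6.5],
    [-5,37,0,6.5],
    [-1,38,0,6.5],
    [4,37,0,6.5],
    [8,37,0,6.5],
    [12,36,0,6.5],
    [16,34,0,6.5],
    [20,32,0,6.5]
  ]
}}

```text
time: 58.6
tool_pos: [0.6209, -0.0102, 0.2416]
tool_rot: [0.006, 0.528, 0.849, 0.021]
contact_force: [0.7, -0.7, -1.0]
gripper_width: 0.391
```

Emit:
{"name": "step_arm", "arguments": {
  "steps": [
    [20,26,0,6.5],
    [0,0,0,0],
    [0,0,0,0]
  ]
}}

```text
time: 58.9
tool_pos: [0.6356, 0.0255, 0.2396]
tool_rot: [0.003, 0.574, 0.818, 0.021]
contact_force: [-0.3, -0.6, -1.0]
gripper_width: 0.39
```

```bash
python3 -c "
from h import *
lean([.02,.079,.997,.015])
plan((646,56,200,16),(646,56,90,16),vmax=20)"
```

```text
lean rad x,y [ 0.015 -0.055]
t 58.9 [635.6  25.5 239.6] jaw 19.8 z [ 0.028  0.031 -0.999] w 0.390 F [-0.3 -0.6 -1. ] j6 -0.44
(646, 56, 200, 16)
   [[8, 6, 14, 1.3], [8, 6, 14, 1.3], [8, 6, 14, 1.3]]
(646, 56, 90, 16)
   [[0, -1, 18, -0.0], [0, -1, 18, -0.0], [0, -1, 18, -0.0], [0, -1, 18, -0.0], [0, -1, 18, -0.0], [0, -1, 18, -0.0]]
```

Lean is about 3°, which is fine.

Emit:
{"name": "step_arm", "arguments": {
  "steps": [
    [8,6,14,1.3],
    [8,6,14,1.3],
    [8,6,14,1.3],
    [0,0,0,0]
  ]
}}

```text
time: 59.3
tool_pos: [0.6447, 0.0522, 0.1956]
tool_rot: [0.001, 0.603, 0.797, 0.02]
contact_force: [-0.1, 0.8, -2.0]
gripper_width: 0.388
```

Emit:
{"name": "step_arm", "arguments": {
  "steps": [
    [0,0,18,0],
    [0,0,18,0],
    [0,0,18,0],
    [0,0,18,0],
    [0,0,18,0],
    [0,0,0,0]
  ]
}}

```text
time: 59.9
tool_pos: [0.6457, 0.0482, 0.1002]
tool_rot: [0.002, 0.604, 0.797, 0.019]
contact_force: [-0.1, -0.5, -2.6]
gripper_width: 0.392
```

```bash
python3 -c "
from h import *
lean([.02,.079,.997,.015])
plan((646,56,80,16),vmax=20)"
```

```text
lean rad x,y [ 0.016 -0.055]
t 59.9 [645.7  48.2 100.2] jaw 15.7 z [ 0.026  0.028 -0.999] w 0.392 F [-0.1 -0.5 -2.6] j6 -0.34
(646, 56, 80, 16)
   [[4, 1, 10, -0.2], [4, 1, 10, -0.2]]
```

Emit:
{"name": "step_arm", "arguments": {
  "steps": [
    [4,1,8,0],
    [4,1,8,0],
    [0,0,8,0],
    [0,0,4,0],
    [0,0,0,0]
  ]
}}

```text
time: 60.4
tool_pos: [0.6474, 0.0566, 0.0726]
tool_rot: [0.004, 0.604, 0.797, 0.02]
contact_force: [-1.0, -0.3, -1.3]
gripper_width: 0.388
```

```bash
python3 -c "
from h import *
plan((646,56,72,16),vmax=20)"
```

```text
t 60.4 [647.4  56.6  72.6] jaw 15.6 z [ 0.03   0.027 -0.999] w 0.388 F [-1.  -0.3 -1.3] j6 -0.32
(646, 56, 72, 16)
   [[0, -2, 0, -0.4]]
```

Emit:
{"name": "step_arm", "arguments": {
  "steps": [
    [0,-2,4,0],
    [0,0,3,0]
  ]
}}

```text
time: 60.6
tool_pos: [0.6487, 0.0568, 0.0721]
tool_rot: [0.006, 0.604, 0.797, 0.022]
contact_force: [-5.3, -0.9, 8.8]
gripper_width: 0.388
```

Emit:
{"name": "step_arm", "arguments": {
  "steps": [
    [0,0,0,0],
    [0,0,0,0],
    [0,0,0,0],
    [0,0,0,0],
    [0,0,0,0],
    [0,0,0,0]
  ],
  "claw": 100
}}

```text
time: 61.2
tool_pos: [0.6506, 0.0567, 0.0747]
tool_rot: [0.008, 0.604, 0.797, 0.023]
contact_force: [-0.0, -0.1, 0.4]
gripper_width: 1.004
```

Emit:
{"name": "step_arm", "arguments": {
  "steps": [
    [0,0,-20,0],
    [0,0,-40,0],
    [0,0,-50,0],
    [0,0,-50,0],
    [0,0,0,0]
  ]
}}

```text
time: 61.7
tool_pos: [0.6418, 0.0521, 0.2354]
tool_rot: [0.004, 0.604, 0.797, 0.021]
contact_force: [0.5, 0.1, 1.4]
gripper_width: 0.999
```

```bash
python3 - <<'E'
from h import *
plan((446,-274,215,82))
p,d=grab_frame('side');P=cloud("side",d)
cv2.imwrite('pics/s10.png',cv2.resize(p[80:240,230:520,::-1],None,fx=2.7,fy=2.7))
E
```

```text
t 61.7 [641.8  52.1 235.4] jaw 15.7 z [ 0.031  0.028 -0.999] w 0.999 F [0.5 0.1 1.4] j6 -0.32
(446, -274, 215, 82)
   [[-26, -28, 1, -6.6], [-23, -31, 1, -6.6], [-19, -33, 1, -6.6], [-15, -35, 1, -6.6], [-11, -36, 1, -6.6], [-7, -37, 1, -6.6], [-2, -38, 1, -6.6], [2, -38, 1, -6.6]]
   [[6, -38, 1, -6.6], [11, -37, 1, -6.6]]
```

View pics/s10.png

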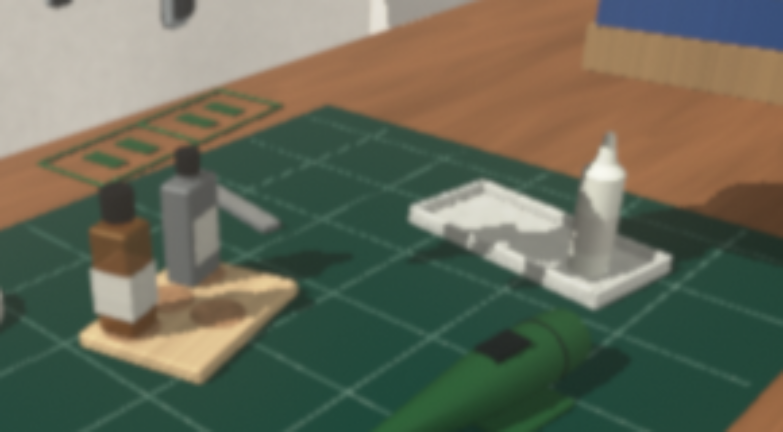

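The square (122,260) and flat (190,215) bottles are back and upright. The last one is the round bottle at (600,205).

Emit:
{"name": "step_arm", "arguments": {
  "steps": [
    [-26,-28,0,-6.6],
    [-23,-31,0,-6.6],
    [-19,-33,0,-6.6],
    [-15,-35,0,-6.6],
    [-11,-36,0,-6.6],
    [-7,-37,0,-6.6],
    [-2,-38,0,-6.6],
    [2,-38,0,-6.6]
  ]
}}

```text
time: 62.55
tool_pos: [0.4781, -0.2134, 0.2055]
tool_rot: [0.001, 0.164, 0.986, 0.018]
contact_force: [-0.4, -0.1, -0.3]
gripper_width: 0.999
```

Emit:
{"name": "step_arm", "arguments": {
  "steps": [
    [6,-32,0,-6.6],
    [0,0,0,0],
    [0,0,0,0]
  ]
}}

```text
time: 62.85
tool_pos: [0.457, -0.2445, 0.1983]
tool_rot: [-0.001, 0.108, 0.994, 0.02]
contact_force: [-0.4, 0.7, -0.7]
gripper_width: 0.996
```

```bash
python3 -c "
from h import *
plan((446,-274,190,82),(446,-274,90,82),vmax=20)"
```

```text
t 62.9 [ 457.  -244.5  198.3] jaw 77.6 z [ 0.002  0.041 -0.999] w 0.996 F [-0.4  0.7 -0.7] j6 -2.01
(446, -274, 190, 82)
   [[2, -16, 4, -2.2], [3, -16, 4, -2.2]]
(446, -274, 90, 82)
   [[0, -1, 20, -0.0], [0, -1, 20, -0.0], [0, -1, 20, -0.0], [0, -1, 20, -0.0], [0, -1, 20, -0.0]]
```

Emit:
{"name": "step_arm", "arguments": {
  "steps": [
    [2,-15,0,-2.2],
    [3,-15,0,-2.2],
    [0,0,0,0]
  ]
}}

```text
time: 63.15
tool_pos: [0.4464, -0.2702, 0.1937]
tool_rot: [-0.002, 0.068, 0.997, 0.022]
contact_force: [0.3, 0.1, -0.8]
gripper_width: 0.996
```

Emit:
{"name": "step_arm", "arguments": {
  "steps": [
    [0,-1,18,0],
    [0,-1,18,0],
    [0,-1,18,0],
    [0,-1,18,0],
    [0,0,0,0]
  ]
}}

```text
time: 63.65
tool_pos: [0.4489, -0.2641, 0.118]
tool_rot: [-0.003, 0.069, 0.997, 0.024]
contact_force: [-1.1, 1.0, -1.6]
gripper_width: 1.001
```

```bash
python3 -c "
from h import *
plan((446,-274.5,66,82),vmax=18)"
```

```text
t 63.6 [ 448.9 -264.1  118. ] jaw 82.1 z [-0.002  0.049 -0.999] w 1.001 F [-1.1  1.  -1.6] j6 -2.14
(446, -274.5, 66, 82)
   [[0, -4, 17, 0.0], [0, -4, 17, 0.0], [0, -4, 17, 0.0]]
```

Emit:
{"name": "step_arm", "arguments": {
  "steps": [
    [1,-7,6,0],
    [1,-6,8,0],
    [0,-1,14,0],
    [0,-1,14,0],
    [0,0,8,0],
    [0,0,0,0]
  ]
}}

```text
time: 64.25
tool_pos: [0.4464, -0.2763, 0.0651]
tool_rot: [-0.001, 0.069, 0.997, 0.024]
contact_force: [-0.8, 0.7, 0.3]
gripper_width: 0.997
```

```bash
python3 -c "
from h import *
plan((446,-274.5,66,82),vmax=18)"
```

```text
t 64.2 [ 446.4 -276.3   65.1] jaw 82.1 z [ 0.     0.047 -0.999] w 0.997 F [-0.8  0.7  0.3] j6 -2.16
(446, -274.5, 66, 82)
   [[1, 2, -1, 0.1]]
```

Emit:
{"name": "step_arm", "arguments": {
  "steps": [
    [0,1,0,0],
    [0,0,0,0],
    [0,0,0,0],
    [0,0,0,0],
    [0,0,0,0],
    [0,0,0,0]
  ],
  "claw": 0
}}

```text
time: 64.85
tool_pos: [0.4476, -0.2761, 0.0668]
tool_rot: [-0.0, 0.069, 0.997, 0.023]
contact_force: [-0.0, -0.2, -0.4]
gripper_width: 0.38
```

Emit:
{"name": "step_arm", "arguments": {
  "steps": [
    [0,0,-30,0],
    [0,0,-45,0],
    [0,0,-45,0],
    [0,0,-45,0],
    [0,0,0,0]
  ]
}}

```text
time: 65.35
tool_pos: [0.4453, -0.2822, 0.2343]
tool_rot: [-0.003, 0.069, 0.997, 0.025]
contact_force: [0.5, -0.1, 0.5]
gripper_width: 0.375
```

```bash
python3 -c "
from h import *
plan((613,-1.5,225,105.4))"
```

```text
t 65.3 [ 445.3 -282.2  234.3] jaw 82.1 z [-0.003  0.05  -0.999] w 0.375 F [ 0.5 -0.1  0.5] j6 -2.16
(613, -1.5, 225, 105.4)
   [[-14, 33, 3, -2.6], [-16, 33, 3, -2.6], [-17, 32, 3, -2.6], [-19, 31, 3, -2.6], [-20, 30, 3, -2.6], [-21, 29, 3, -2.6], [-23, 28, 3, -2.6], [-24, 27, 3, -2.6]]
   [[-25, 26, 3, -2.6]]
```

Emit:
{"name": "step_arm", "arguments": {
  "steps": [
    [-14,33,0,-2.6],
    [-16,33,0,-2.6],
    [-17,32,0,-2.6],
    [-19,31,0,-2.6],
    [-20,30,0,-2.6],
    [-21,29,0,-2.6],
    [-23,28,0,-2.6],
    [-18,20,0,-2.6]
  ]
}}

```text
time: 66.15
tool_pos: [0.5921, -0.0365, 0.2426]
tool_rot: [0.001, -0.116, 0.993, 0.024]
contact_force: [0.4, -1.0, -1.9]
gripper_width: 0.377
```

Emit:
{"name": "step_arm", "arguments": {
  "steps": [
    [0,0,0,0],
    [0,0,0,0]
  ]
}}

```text
time: 66.35
tool_pos: [0.5924, -0.0333, 0.2405]
tool_rot: [-0.001, -0.118, 0.993, 0.025]
contact_force: [-0.2, -0.5, -0.1]
gripper_width: 0.379
```

```bash
python3 -c "
from h import *
lean([0,.069,.997,.023])
plan((613,-1.5,200,105.4),vmax=20)"
```

```text
lean rad x,y [-0.007 -0.006]
t 66.3 [592.4 -33.3 240.5] jaw 103.6 z [-0.007  0.049 -0.999] w 0.379 F [-0.2 -0.5 -0.1] j6 -2.02
(613, -1.5, 200, 105.4)
   [[-9, 8, 14, -0.6], [-9, 8, 14, -0.6], [-9, 8, 14, -0.6]]
```

Emit:
{"name": "step_arm", "arguments": {
  "steps": [
    [-9,8,0,-0.6],
    [-9,8,0,-0.6],
    [-9,8,0,-0.6],
    [0,0,0,0]
  ]
}}

```text
time: 66.75
tool_pos: [0.6131, -0.0036, 0.2407]
tool_rot: [-0.001, -0.133, 0.991, 0.025]
contact_force: [-0.8, -0.3, -1.4]
gripper_width: 0.375
```

Emit:
{"name": "step_arm", "arguments": {
  "steps": [
    [0,-1,20,0],
    [0,-1,20,0],
    [0,-1,20,0],
    [0,-1,20,0],
    [0,0,20,0],
    [0,0,0,0]
  ]
}}

```text
time: 67.35
tool_pos: [0.6152, -0.0037, 0.1397]
tool_rot: [0.001, -0.132, 0.991, 0.024]
contact_force: [-1.1, 0.5, -0.7]
gripper_width: 0.376
```

```bash
python3 -c "
from h import *
plan((613,-1.5,85,105.4),vmax=20)"
```

```text
t 67.3 [615.2  -3.7 139.7] jaw 105.2 z [-0.005  0.047 -0.999] w 0.376 F [-1.1  0.5 -0.7] j6 -2.00
(613, -1.5, 85, 105.4)
   [[1, 0, 18, -0.1], [1, 0, 18, -0.1], [1, 0, 18, -0.1]]
```

Emit:
{"name": "step_arm", "arguments": {
  "steps": [
    [1,0,18,0],
    [1,0,18,0],
    [1,0,15,0],
    [0,0,5,0],
    [0,0,5,0],
    [0,0,0,0]
  ]
}}

```text
time: 67.95
tool_pos: [0.6157, -0.003, 0.0826]
tool_rot: [0.004, -0.132, 0.991, 0.022]
contact_force: [0.8, -0.8, -0.3]
gripper_width: 0.381
```

```bash
python3 -c "
from h import *
plan((613,-1.5,74,105.4),vmax=20)"
```

```text
t 68.0 [615.7  -3.   82.6] jaw 105.2 z [ 0.003  0.045 -0.999] w 0.381 F [ 0.8 -0.8 -0.3] j6 -2.00
(613, -1.5, 74, 105.4)
   [[2, 2, 9, -0.2]]
```

Emit:
{"name": "step_arm", "arguments": {
  "steps": [
    [3,2,5,0],
    [0,0,5,0],
    [0,0,3,0]
  ]
}}

```text
time: 68.25
tool_pos: [0.6148, -0.0013, 0.073]
tool_rot: [0.007, -0.132, 0.991, 0.022]
contact_force: [-2.7, 0.9, 12.7]
gripper_width: 0.377
```

```bash
python3 -c "
from h import *
plan((613,-1.5,74,105.4),vmax=20)"
```

```text
t 68.2 [614.8  -1.3  73. ] jaw 105.2 z [ 0.009  0.045 -0.999] w 0.377 F [-2.7  0.9 12.7] j6 -2.00
(613, -1.5, 74, 105.4)
   [[2, 0, -1, -0.2]]
```

Emit:
{"name": "step_arm", "arguments": {
  "steps": [
    [0,0,0,0],
    [0,0,0,0],
    [0,0,0,0],
    [0,0,0,0],
    [0,0,0,0],
    [0,0,0,0]
  ],
  "claw": 100
}}

```text
time: 68.85
tool_pos: [0.6156, -0.0014, 0.0739]
tool_rot: [0.009, -0.132, 0.991, 0.021]
contact_force: [0.7, 0.4, 0.5]
gripper_width: 1.004
```

Emit:
{"name": "step_arm", "arguments": {
  "steps": [
    [0,0,-20,0],
    [0,0,-40,0],
    [0,0,-50,0],
    [0,0,-50,0],
    [0,0,-30,0],
    [0,0,0,0]
  ]
}}

```text
time: 69.45
tool_pos: [0.6114, -0.0099, 0.267]
tool_rot: [0.005, -0.132, 0.991, 0.022]
contact_force: [0.0, 0.2, 0.2]
gripper_width: 0.998
```

Emit:
{"name": "step_arm", "arguments": {
  "steps": [
    [20,-40,0,0],
    [20,-40,0,0],
    [20,-40,0,0],
    [20,-40,0,0],
    [20,-40,0,0],
    [20,-40,0,0],
    [20,-40,0,0],
    [0,0,0,0]
  ]
}}

```text
time: 70.25
tool_pos: [0.5461, -0.3242, 0.2418]
tool_rot: [0.002, -0.135, 0.991, 0.026]
contact_force: [-0.8, -0.6, -0.2]
gripper_width: 0.996
```

```bash
python3 - <<'E'
from h import *
plan((483,-200,250,82))
p,d=grab_frame('side');b,d2=grab_frame('top')
cv2.imwrite('pics/s11.png',np.vstack([cv2.resize(p[80:340,150:490,::-1],(640,320)),cv2.resize(b[130:290,180:480,::-1],(640,280))]))
P=cloud("top",d2);f=np.load("top0.npz");Q=cloud("top",f["d"])
for n,(x,y,lo,hi) in dict(square=(646,56,.096,.14),flat=(671,-35,.096,.14),round=(613,0,.096,.14),pot=(483,267,.045,.08)).items():
    for A in(Q,P):
        k=(np.hypot(A[...,0]-x/1e3,A[...,1]-y/1e3)<.034)&(A[...,2]>lo)&(A[...,2]<hi)
        if k.sum()>5: print(n,rect(A,k),np.round(np.nanmedian(A[k],0)*1000))
hsv=cv2.cvtColor(b,cv2.COLOR_RGB2HSV);v,u=np.mgrid[:400,:640]
m=(u>205)&(u<246)&(v>220)&(v<262)&(hsv[...,0]<40)&(hsv[...,1]>60)&(hsv[...,2]>100)&(P[...,2]<.03);print("holder",rect(P,m))
E
```

```text
t 70.2 [ 546.1 -324.2  241.8] jaw 105.5 z [-0.003  0.052 -0.999] w 0.996 F [-0.8 -0.6 -0.2] j6 -2.51
(483, -200, 250, 82)
   [[7, 34, 0, 5.9], [10, 33, 0, 5.9], [14, 32, 0, 5.9], [17, 30, 0, 5.9]]
square ([array([645.2,  56.2]), array([33.1, 33.3]), np.float64(17.0)], 188) [642.  54. 113.]
square ([array([648.1,  59.4]), array([33.7, 33.3]), np.float64(17.0)], 187) [644.  58. 112.]
flat ([array([671.5, -34. ]), array([27.8, 44.8]), np.float64(17.0)], 206) [669. -33. 102.]
flat ([array([672.6, -30.2]), array([27.7, 45.5]), np.float64(17.0)], 208) [670. -30. 102.]
round ([array([6.134e+02, 2.000e-01]), array([29.1, 32.4]), np.float64(88.3)], 148) [611.  -0. 105.]
round ([array([613.8,  -1.1]), array([31.5, 32.5]), np.float64(88.3)], 152) [612.  -0. 105.]
pot ([array([483.9, 267.3]), array([33.3, 34.1]), np.float64(47.0)], 168) [483. 267.  59.]
holder ([array([482.7, 265.3]), array([77.6, 78.6]), np.float64(52.9)], 555)
```

View pics/s11.png

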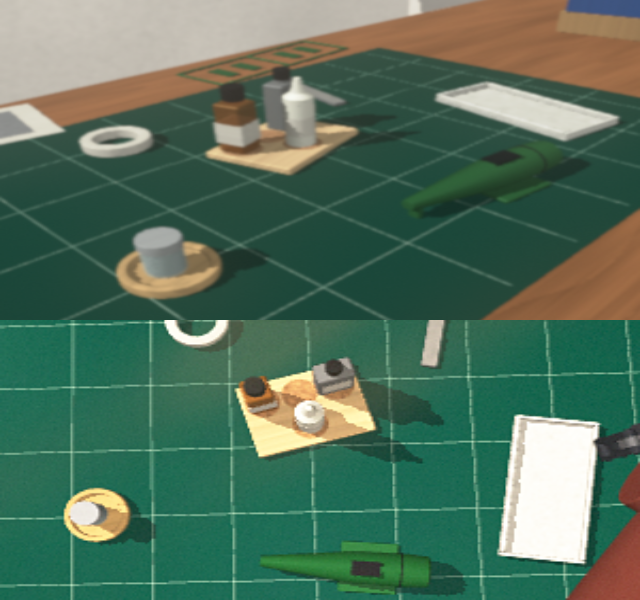

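The bottles are all upright, 1–4 mm from their starting positions. The pot is within about 2 mm of the holder centre, and the arm is clear of everything, so I'm handing in.

```bash
python3 -c "
from plant import *
print(job_done())"
```

```text
the job is handed in; nothing more can be done
None
```

The job is done and handed in at about 70 s of the 144 s allowed; the hand-in gave no verdict. I moved the three bottles into the tray, put the paint pot in the holder, then returned each bottle to its own cork spot.

Final top-camera check, taken just before handing in:

| Item | Result |
|---|---|
| Round bottle | about 1.5 mm from its start position, upright |
| Flat bottle | about 4 mm from its start position, upright |
| Square bottle | about 4 mm from its start position, upright |
| Paint pot | about 2 mm from the holder centre, lid top at 59 mm, so it stands on the holder floor |
| Fuselage, tape, sanding stick | look unmoved in the pictures, not measured |
| Arm | raised, gripper open, touching nothing |

- **Tool tilt:** The tool drifted by up to about 4° over many moves, because each step starts from the measured pose. I reduced it with up-and-down moves in clear space. My estimate was that bottles leaned up to about 5° in the gripper, but all stood upright after release.
- **Measurement limit:** Right after placing the flat bottle, the arm partly hid it and the reading was about 6 mm off. The final clear view gave about 4 mm, and all of these readings rest on a camera calibration good to about 2 mm.

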